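# Charge the polisher and hold its run paddle

### The arm

A 7-joint arm with a two-finger parallel gripper is mounted at the origin on the work surface. World frame = base frame: x ahead of the robot, y to its left, z up, the work surface at z = 0. Lengths are in m, angles in degrees, forces in N, time in s.
With the tool pointing down it reaches from about 0.425 to 0.875 m from the base axis. Payload 4.7 kg.
Tool frame: the origin (TCP) lies midway between the tips of the shut fingers; the grasp point (between the pads) lies env.grip_point_offset behind it (env.grip_point_offset is the distance from the TCP to the grasp point, in m); z points along the fingers, y is the line along which they close (so a half turn about z gives the same grasp; the last joint's range is limited). The gripper opens to 87 mm and grips with 3 to 60 N. Pads are 19 mm wide; open, the fingers measure 117 mm over their backs; the gripper's body (75 mm by 190 mm) begins 51 mm behind the grasp point.
Start: joints at [0.808, 18.392, -4.016, 83.108, 1.295, 78.541, -3.26], TCP at [0.65, -0, 0.202] pointing down, gripper open.
Joint ranges: [-163.93, 163.93], [-17.29, 119.83], [-79.2, 71.16], [3.27, 140.29], [-89.18, 269.18], [5.43, 117.66], [-154.24, 154.24]. Speed limits (degrees/s): [147.25, 147.25, 180, 180, 180, 180, 180].

### API

Orientations are given as [roll, pitch, yaw] about the fixed x, y, z axes, in that order (R = Rz(yaw) Ry(pitch) Rx(roll)).
In Python, from cell import env gives the robot as it stands.
- The arm moves only by the shell command python3 -m creep 'ROWS' [FORCE]. ROWS is a JSON object of lists of equal length, an entry for each row: "translation": the shift along the tool's x, y, z in units of 0.08 m (1.0 is 0.08 m), a list of three; "turn": the turn, a rotation vector about the tool's x, y, z in units of 180 degrees (1.0 is 180 degrees), a list of three; "grip": the opening, from 0 (shut) to 1 (fully open). In form: {"translation": [[x, y, z], ...], "turn": [[ax, ay, az], ...], "grip": [grip, ...]}. A call has 1 to 5 rows; each row shifts and turns the commanded pose from where the row before left it, along the tool's axes as they then stand; what a row does not reach is not made up. A row lasts 1/8 s, in which the tool goes at most 62.5 mm and 10.7 degrees, less where a joint would pass 70% of its speed; a pose out of reach is approached as far as the arm can. A call with a number of a shift or a turn outside -1 to 1 is refused whole. A call with a gripper value outside its range is refused whole. The fingers move at their own pace and stop on an object; FORCE is the grip in N (left out, the last holds). Time passes only in rows, so rows that do not move let the fingers close. It gives the time, the measured TCP pose, the force, the opening and the grip force at its end, in the units of the state.
- env.get_obs(): the state, without advancing time (a new reading comes with each control period).
- env.read_camera(name): name is "scene" or "side" or "wrist"; returns a dict with "frame" (480x640x3 uint8, red, green, blue), "z_map" (480x640 float32, m along the optical axis (not along the pixel's ray), 0 where there is no reading), "K" (3x3 intrinsics, pixels), "rvec" (rotation vector, rad) and "tvec" (3), from world to camera coordinates, as OpenCV has them. Camera axes: x right, y down, z forward; pixel columns grow to the right and rows downward; lengths in m; the calibration is good to about 2 mm. The wrist camera is an equidistant fisheye: a pixel r from the principal point sees the ray r / f radians off the axis. A picture is of the moment at which its call begins.
- env.sign_off(): hands the job in; it is judged then, once.
The state is a dict: "time_s": time; "qpos": joint angles; "joint_velocities": joint speeds; "effort": joint torques, N m; "tool_pos": TCP position; "tool_rot": TCP orientation; "force": force on the tool from outside, world axes, zero at the start; "wrist_torque": the same for the moment, N m; "grip_width": finger opening in m; "grasp_force": force on a finger pad.
Only numpy, scipy, OpenCV 4.12 (cv2) and the standard library are available. Lean on these libraries where they do the work, as an engineer would, in place of code of your own. Each camera call takes 0.05 s, during which the arm holds its last target. There are 200 camera calls.

### The job

Pick up the metal cup and pour all seven steel balls from it into the open bowl of the vibrating polisher, then stand the empty cup upright back on the bench and let go of it. Then push the run box's spring paddle down until it lies level with the two rails beside it, without ever pushing it down to its bottom stop, and finish while still holding it level. Leave the pencil box, glue bottle and tape roll where they are.

Things in the scene. Friction and masses are not known exactly. Their poses are not given: they have to be found in the camera images.
- polisher: Vibrating polisher, fixed to the bench: grey round foot and motor drum with an open black bowl on top. Origin on its axis at bench height, z up. The bowl's rim is 150 mm high, 190 mm outside and 180 mm inside diameter; the bowl narrows to about 145 mm at its inner floor 74 mm high. A centre column with a bolt rises to 120 mm, 30 mm below the rim.
- cup_mid (a point): Plain round metal cup, loose, 120 to 200 g, no handle, holding the seven balls at the start. This point is its centre, 45 mm above the underside; z points out of the mouth. Height 90 mm, outer diameter 60 mm at the foot, 66 mm at the rim, wall 3 mm, floor 4 mm. It stands left or right of the polisher, nearer the robot, on the other side from the run box.
- run_box: Run box, fixed: flat grey housing 180 x 120 x 30 mm; origin under its centre at bench height. Its x runs along the paddle from free end to hinge. Two aluminium rails along x, 12 mm wide, 82 mm clear between, tops 65 mm above the bench. The paddle between them is 120 x 70 x 10 mm, hinged across y at x = +60 mm, 60 mm high; its free end faces the robot (-x).
- paddle_pad (a point): Point to push on the paddle: middle of its top face, 100 mm from the hinge, 20 mm from the free end, moves with the paddle. About 104 mm above the bench when the paddle is up, 65 mm when it is level. Pushing straight down here takes about 6 N to start and 10 N when level; released, the paddle springs back up.
- rail_level (a point): Fixed mark on the run box midway between the rails, at the height of the rail tops (65 mm), under the paddle's push point: where that point lies when the paddle is level.
- paddle (a joint): Angle of the paddle, rad: 0 fully up (sloping up 0.40 rad towards the free end), grows as it is pushed down, 0.40 level with the rails, 0.55 at the bottom stop.
- ball0_center (a point): Centre of steel ball 0, 16 mm diameter, 17 g, in the cup at the start
- ball1_center (a point): Centre of steel ball 1, 16 mm diameter, 17 g, in the cup at the start
- ball2_center (a point): Centre of steel ball 2, 16 mm diameter, 17 g, in the cup at the start
- ball3_center (a point): Centre of steel ball 3, 16 mm diameter, 17 g, in the cup at the start
- ball4_center (a point): Centre of steel ball 4, 16 mm diameter, 17 g, in the cup at the start
- ball5_center (a point): Centre of steel ball 5, 16 mm diameter, 17 g, in the cup at the start
- ball6_center (a point): Centre of steel ball 6, 16 mm diameter, 17 g, in the cup at the start
- pencil_box: Bystander: square blue box 80 x 80 x 100 mm full of pencils, about 160 mm high; origin under its centre, beyond the work on the left.
- glue: Bystander: white bottle 56 mm diameter, 150 mm high; origin under its centre, beyond the work on the right.
- tape: Bystander: cardboard tape roll lying flat, 90 mm diameter, 24 mm high; origin under its centre, straight in front of the robot.
Mind the look-alikes: they are no part of the job. Of the things shaped like the part that bears cup_mid, the aluminium one is meant.

How it is judged:
By the outcome, as a careful person would: the job done as asked, in the order asked, and still so for the second after the job is handed in, while the arm keeps its last pose, push and grip.
It also fails if it takes over 72 s, if anything falls off the work surface, if the arm or the gripper's body presses on something with over 40 N, if the wrist force passes 120 N, or if a joint passes its speed limit or range.

## Working session

There is one attempt and no reset: what is moved stays moved. The work goes in short steps, Python scripts to look and compute and a shell command to move; the robot and the scene stay as the last step left them, time stands still between calls to the robot, and variables do not carry over. Pictures are saved under pics/ and viewed, at most 10 in all, crops included, and the job is handed in when it is done.

```bash
ls; mkdir -p pics; cat > h.py <<'E'
import numpy as np, cv2
from cell import env
def cam(n):
    c=env.read_camera(n); R=cv2.Rodrigues(np.array(c["rvec"],float))[0]; return c,R,np.array(c["tvec"],float).ravel()
def cloud(c,R,t):
    z=c["z_map"]; K=c["K"]; v,u=np.mgrid[:480,:640]
    P=np.stack([(u-K[0][2])/K[0][0]*z,(v-K[1][2])/K[1][1]*z,z],-1)
    W=(P-t)@R; W[z==0]=np.nan; return W
E
python3 - <<'E'
from h import *
for n in("scene","side"):
    c,R,t=cam(n); cv2.imwrite(f"pics/{n}0.png",c["frame"][...,::-1]); np.savez(n+"0.npz",W=cloud(c,R,t),f=c["frame"]); print(n,-R.T@t)
o=env.get_obs();print(o["tool_rot"],o["tool_pos"],o["time_s"],o["force"],env.grip_point_offset)
E
```

```text
pics
scene [0.89517181 0.64248135 1.04841664]
side [ 0.5050123  -0.57024645  0.6920629 ]
[-1.79900673e+02  4.62607236e-03  8.99998326e+01] [ 6.49464372e-01 -5.39045801e-05  2.01268551e-01] 0.1 [0.58636854 0.01777121 1.22924398] 0.0187
```

View pics/scene0.png

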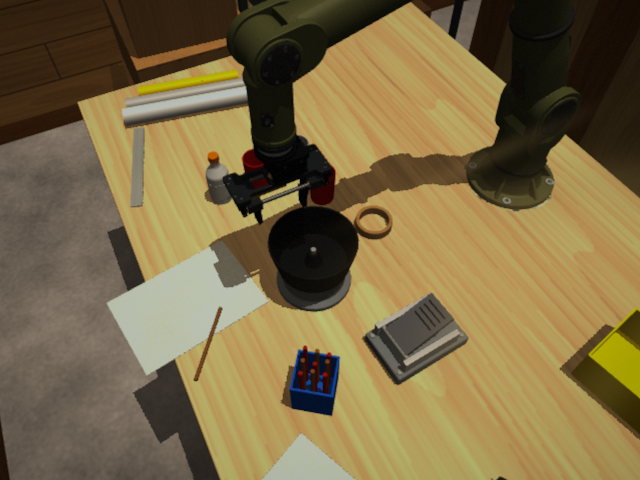

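View pics/side0.png

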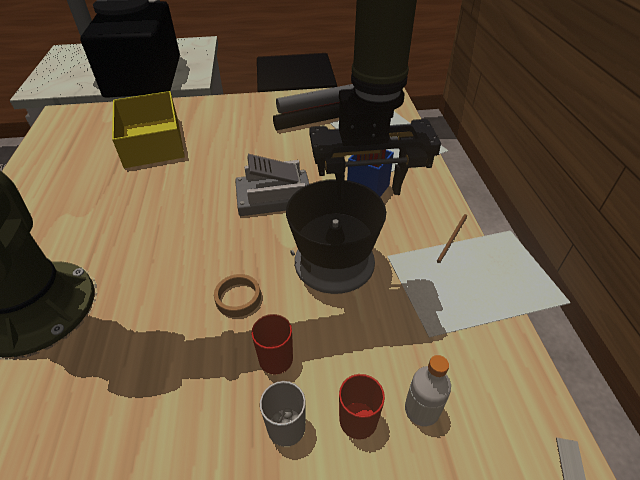

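Side view: there are three cups, a dark red one at (272,343), a bare grey metal one at (283,412) with grey balls in it, and a bright red one at (361,405). The grey one fits "aluminium". The polisher is at (336,235), the run box at (272,185), the tape at (238,295) and the glue at (428,392). I'll confirm the cup in a crop and measure.

```bash
python3 - <<'E'
from h import *
d=np.load("side0.npz");W=d["W"];f=d["f"]
cv2.imwrite("pics/crop.png",cv2.resize(f[300:450,230:460],None,fx=3.4,fy=3.4,interpolation=3)[...,::-1])
def circ(P):
    A=np.c_[2*P[:,:2],np.ones(len(P))];s=np.linalg.lstsq(A,(P[:,:2]**2).sum(1),rcond=None)[0]
    return s[:2].round(4),np.sqrt(s[2]+s[0]**2+s[1]**2).round(4),len(P)
def reg(W,u0,u1,v0,v1,z0,z1):
    P=W[v0:v1,u0:u1].reshape(-1,3);return P[(P[:,2]>z0)&(P[:,2]<z1)]
print("cup",circ(reg(W,255,312,375,450,.085,.095)))
print("dark",circ(reg(W,245,300,312,376,.085,.095)))
print("red",circ(reg(W,335,388,370,440,.085,.095)))
print("glue",reg(W,400,455,350,425,.03,.2).mean(0))
print("tape",circ(reg(W,205,270,265,322,.021,.03)))
print("bowl",circ(reg(W,280,392,170,250,.146,.154)))
S=np.load("scene0.npz")["W"]
P=reg(S,262,362,195,260,.146,.154); print("bowl2",circ(P))
for n,X,b in(("side",W,(230,315,150,220)),("scene",S,(355,475,285,385))):
    for z0,z1 in((.025,.034),(.062,.068)):
        P=reg(X,*b,z0,z1); r=cv2.minAreaRect(P[:,:2].astype(np.float32)*1000); print(n,z0,len(P),r)
    P=reg(X,*b,.075,.13); print(len(P),np.nanmax(P[:,2]),P[P[:,2]>.105].mean(0))
E
```

```text
cup (array([ 0.4791, -0.2919]), np.float64(0.0311), 405)
dark (array([ 0.468 , -0.1702]), np.float64(0.0312), 330)
red (array([ 0.5931, -0.2935]), np.float64(0.0312), 398)
glue [ 0.69025848 -0.29943111  0.09724598]
tape (array([ 0.3999, -0.0286]), np.float64(0.0405), 540)
bowl (array([0.6017, 0.0438]), np.float64(0.0916), 799)
bowl2 (array([0.6027, 0.0464]), np.float64(0.0914), 465)
side 0.025 979 ((483.157470703125, 279.3889465332031), (179.6638946533203, 121.77035522460938), 3.8915963172912598)
side 0.062 378 ((487.907958984375, 280.76470947265625), (134.27793884277344, 110.26741027832031), 4.548669338226318)
1230 0.12992261724672888 [0.50640897 0.16597459 0.11452918]
scene 0.025 1529 ((484.4193115234375, 282.6235656738281), (181.07357788085938, 120.82846069335938), 4.0257415771484375)
scene 0.062 832 ((488.13970947265625, 282.7701416015625), (136.695068359375, 107.47400665283203), 4.1934075355529785)
1678 0.115526410833814 [0.44277816 0.28106825 0.10831804]
```

View pics/crop.png

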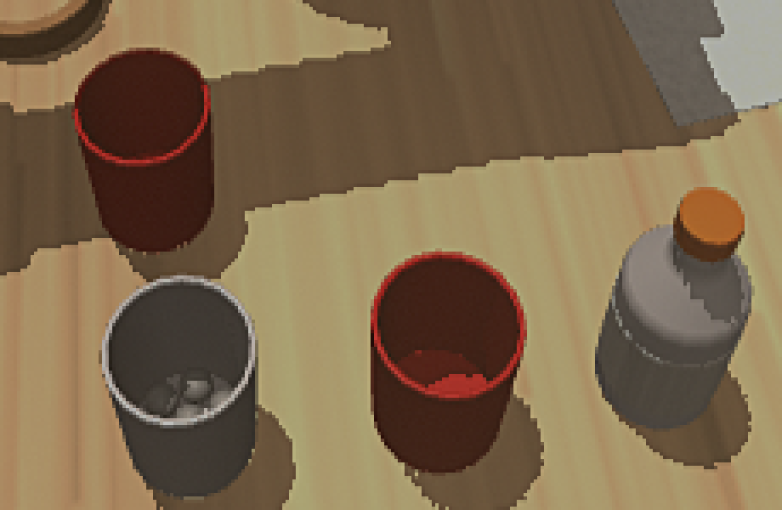

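Confirmed: the bare metal cup at side (283,412) holds the balls, and both red ones are decoys. The cup is at (0.479,-0.292), the polisher at (0.602,0.045), and the run box at (0.484,0.281) with a 4° yaw. 

My plan is an inclined side grasp heading along +x, which keeps the gripper body clear of the dark cup. I'll then pour by rolling about the tool axis.

```bash
cat > plan.py <<'E'
import sys, json, numpy as np
from scipy.spatial.transform import Rotation as Ro
from cell import env
# usage: plan.py x y z(grasp point) azimuth dip roll grip [start: x y z az dip roll] ; roll 0: tool x up
def ori(al,th,ro):
    a,t=np.radians([al,th]); z=np.array([np.cos(a)*np.cos(t),np.sin(a)*np.cos(t),-np.sin(t)]); y=np.array([np.sin(a),-np.cos(a),0])
    return Ro.from_matrix(np.c_[np.cross(y,z),y,z])*Ro.from_rotvec([0,0,np.radians(ro)])
def plan(p0,R0,p1,R1,g):
    off=env.grip_point_offset
    dr=(R0.inv()*R1).as_rotvec(); t1=p1+R1.apply([0,0,off])
    n=int(np.ceil(max(np.linalg.norm(dr)/np.radians(10),np.linalg.norm(t1-p0)/.05,1)))
    tr=[];R=R0
    for k in range(n):
        tr.append((R.inv().apply((t1-p0)/n)/.08).round(3).tolist()); R=R*Ro.from_rotvec(dr/n)
    u=(dr/n/np.pi).round(4).tolist()
    for k in range(0,n,5): m=len(tr[k:k+5]); print(json.dumps({"translation":tr[k:k+5],"turn":[u]*m,"grip":[g]*m}))
    return t1,R1
o=env.get_obs(); p,R=np.array(o["tool_pos"]),Ro.from_euler("xyz",o["tool_rot"],degrees=True)
g=p-R.apply([0,0,env.grip_point_offset]); print("now grasp pt",g.round(4),"z",R.apply([0,0,1]).round(3),"x",R.apply([1,0,0]).round(3),"q",np.round(o["qpos"],1),"F",np.round(o["force"],1),"grip",round(o["grip_width"],4),round(o["grasp_force"],1),"t",o["time_s"])
for w in sys.argv[1:]:
    v=list(map(float,w.split(","))); p,R=plan(p,R,np.array(v[:3]),ori(*v[3:6]),v[6]); print("--")
E
python3 plan.py 0.50,-0.15,0.32,0,75,0,1 0.37,-0.292,0.22,0,35,0,1
```

```text
now grasp pt [ 6.495e-01 -1.000e-04  2.200e-01] z [-0.002 -0.    -1.   ] x [ 0.  1. -0.] q [ 0.8 18.4 -4.  83.2  1.3 78.5 -3.3] F [0.6 0.  1.2] grip 0.0872 0.0 t 0.1
{"translation": [[-0.187, -0.181, -0.126], [-0.21, -0.147, -0.133], [-0.228, -0.11, -0.14], [-0.239, -0.071, -0.147], [-0.244, -0.03, -0.153]], "turn": [[-0.0066, 0.0066, 0.0497], [-0.0066, 0.0066, 0.0497], [-0.0066, 0.0066, 0.0497], [-0.0066, 0.0066, 0.0497], [-0.0066, 0.0066, 0.0497]], "grip": [1.0, 1.0, 1.0, 1.0, 1.0]}
{"translation": [[-0.242, 0.011, -0.158], [-0.234, 0.052, -0.162], [-0.219, 0.091, -0.166], [-0.199, 0.127, -0.168], [-0.173, 0.159, -0.169]], "turn": [[-0.0066, 0.0066, 0.0497], [-0.0066, 0.0066, 0.0497], [-0.0066, 0.0066, 0.0497], [-0.0066, 0.0066, 0.0497], [-0.0066, 0.0066, 0.0497]], "grip": [1.0, 1.0, 1.0, 1.0, 1.0]}
--
{"translation": [[-0.349, 0.355, 0.146], [-0.366, 0.355, 0.096], [-0.375, 0.355, 0.045], [-0.378, 0.355, -0.008], [-0.373, 0.355, -0.061]], "turn": [[0.0, 0.0444, 0.0], [0.0, 0.0444, 0.0], [0.0, 0.0444, 0.0], [0.0, 0.0444, 0.0], [0.0, 0.0444, 0.0]], "grip": [1.0, 1.0, 1.0, 1.0, 1.0]}
--
```

```bash
python3 -m creep '{"translation": [[-0.19,-0.18,-0.13],[-0.21,-0.15,-0.13],[-0.23,-0.11,-0.14],[-0.24,-0.07,-0.15],[-0.24,-0.03,-0.15]],"turn":[[-0.0066,0.0066,0.05],[-0.0066,0.0066,0.05],[-0.0066,0.0066,0.05],[-0.0066,0.0066,0.05],[-0.0066,0.0066,0.05]],"grip":[1,1,1,1,1]}'
python3 -m creep '{"translation": [[-0.24,0.01,-0.16],[-0.23,0.05,-0.16],[-0.22,0.09,-0.17],[-0.2,0.13,-0.17],[-0.17,0.16,-0.17]],"turn":[[-0.0066,0.0066,0.05],[-0.0066,0.0066,0.05],[-0.0066,0.0066,0.05],[-0.0066,0.0066,0.05],[-0.0066,0.0066,0.05]],"grip":[1,1,1,1,1]}'
python3 -m creep '{"translation": [[-0.35,0.355,0.15],[-0.37,0.355,0.1],[-0.375,0.355,0.045],[-0.38,0.355,-0.01],[-0.37,0.355,-0.06]],"turn":[[0,0.0444,0],[0,0.0444,0],[0,0.0444,0],[0,0.0444,0],[0,0.0444,0]],"grip":[1,1,1,1,1]}'
python3 plan.py .37,-.292,.13,0,35,0,1
```

```text
time_s: 0.72
tool_pos: [0.5766, -0.0757, 0.2524]
tool_rot: [176.9, -7.6, 44.8]
force: [-0.6, -0.7, -1.4]
grip_width: 0.0872
grasp_force: 0.0
time_s: 1.35
tool_pos: [0.5037, -0.1499, 0.3032]
tool_rot: [-179.9, -15.1, -0.9]
force: [0.5, -0.7, 0.5]
grip_width: 0.0874
grasp_force: 0.0
time_s: 1.98
tool_pos: [0.4426, -0.2539, 0.2179]
tool_rot: [-175.1, -39.8, -1.5]
force: [-0.9, -0.8, -0.9]
grip_width: 0.0873
grasp_force: 0.0
now grasp pt [ 0.4306 -0.2551  0.2323] z [ 0.64   0.069 -0.765] x [ 0.768 -0.02   0.641] q [ 63.  -17.2 -10.1 127.7 -46.   55.5 -14.5] F [-0.9 -0.8 -0.9] grip 0.0873 0.0 t 1.975
{"translation": [[-0.443, 0.179, 0.151], [-0.457, 0.171, 0.115], [-0.467, 0.165, 0.078]], "turn": [[-0.007, 0.028, -0.0031], [-0.007, 0.028, -0.0031], [-0.007, 0.028, -0.0031]], "grip": [1.0, 1.0, 1.0]}
--
```

```bash
python3 plan.py .40,-.36,.24,40,42,0,1 
```

```text
now grasp pt [ 0.4306 -0.2551  0.2323] z [ 0.64   0.069 -0.765] x [ 0.768 -0.02   0.641] q [ 63.  -17.2 -10.1 127.7 -46.   55.5 -14.5] F [-0.9 -0.8 -0.9] grip 0.0873 0.0 t 1.975
{"translation": [[-0.051, 0.298, -0.108], [-0.086, 0.276, -0.14], [-0.116, 0.247, -0.17], [-0.141, 0.21, -0.198]], "turn": [[0.0334, 0.009, -0.0418], [0.0334, 0.009, -0.0418], [0.0334, 0.009, -0.0418], [0.0334, 0.009, -0.0418]], "grip": [1.0, 1.0, 1.0, 1.0]}
--
```

```bash
python3 -m creep '{"translation": [[-0.05,0.3,-0.11],[-0.09,0.28,-0.14],[-0.12,0.25,-0.17],[-0.14,0.21,-0.2]],"turn":[[0.0334,0.009,-0.042],[0.0334,0.009,-0.042],[0.0334,0.009,-0.042],[0.0334,0.009,-0.042]],"grip":[1,1,1,1]}'
python3 plan.py .402,-.356,.155,40,42,0,1 
```

```text
time_s: 2.48
tool_pos: [0.4106, -0.3507, 0.2272]
tool_rot: [-179.7, -48.0, 40.3]
force: [0.2, 0.3, 0.7]
grip_width: 0.0869
grasp_force: 0.0
now grasp pt [ 0.4001 -0.3598  0.2397] z [ 0.564  0.484 -0.669] x [0.51  0.433 0.743] q [ 64.7  13.1   3.6 102.  -45.6  86.4  30.8] F [0.2 0.3 0.7] grip 0.0869 0.0 t 2.475
{"translation": [[-0.377, -0.008, 0.372], [-0.377, -0.008, 0.372]], "turn": [[-0.0014, 0.0, 0.0006], [-0.0014, 0.0, 0.0006]], "grip": [1.0, 1.0]}
--
```

```bash
python3 -m creep '{"translation": [[-0.38,0,0.37],[-0.38,0,0.37]],"turn":[[0,0,0],[0,0,0]],"grip":[1,1]}'
python3 plan.py .422,-.340,.129,40.5,42,0,1 .478,-.293,.062,40.5,42,0,1 
```

```text
time_s: 2.72
tool_pos: [0.4137, -0.3482, 0.141]
tool_rot: [-179.7, -47.9, 40.0]
force: [-0.4, 0.3, -0.4]
grip_width: 0.0872
grasp_force: 0.0
now grasp pt [ 0.4031 -0.3572  0.1535] z [ 0.565  0.481 -0.67 ] x [0.513 0.431 0.742] q [ 64.7  18.3   3.1 106.5 -46.8  79.3  37.3] F [-0.4  0.3 -0.4] grip 0.0872 0.0 t 2.725
{"translation": [[-0.013, -0.011, 0.443]], "turn": [[0.0004, 0.0006, -0.0018]], "grip": [1.0]}
--
{"translation": [[-0.005, 0.004, 0.62], [-0.005, 0.004, 0.62]], "turn": [[0.0, 0.0, 0.0], [0.0, 0.0, 0.0]], "grip": [1.0, 1.0]}
--
```

```bash
python3 -m creep '{"translation": [[-0.01,-0.01,0.44],[0,0,0.31],[0,0,0.31]],"turn":[[0,0,0],[0,0,0],[0,0,0]],"grip":[1,1,1]}'
python3 -m creep '{"translation": [[0,0,0.31],[0,0,0.31],[0,0,0]],"turn":[[0,0,0],[0,0,0],[0,0,0]],"grip":[1,1,1]}'
python3 - <<'E'
from h import *
c,R,t=cam("side"); cv2.imwrite("pics/s1.png",cv2.resize(c["frame"][290:470,170:470],None,fx=2.6,fy=2.6)[...,::-1])
E
python3 plan.py
```

```text
time_s: 3.1
tool_pos: [0.461, -0.3055, 0.0843]
tool_rot: [-179.6, -47.9, 40.0]
force: [0.6, -0.4, -0.9]
grip_width: 0.087
grasp_force: 0.0
time_s: 3.48
tool_pos: [0.4888, -0.2798, 0.051]
tool_rot: [-179.4, -48.0, 40.0]
force: [-0.8, 0.2, 0.8]
grip_width: 0.0869
grasp_force: 0.0
now grasp pt [ 0.4781 -0.2907  0.0643] z [ 0.564  0.483 -0.67 ] x [0.513 0.431 0.743] q [ 58.9  23.   -1.7 112.7 -53.1  65.5  40.1] F [ 0.6 -0.6  1.5] grip 0.0872 0.0 t 3.525
```

View pics/s1.png

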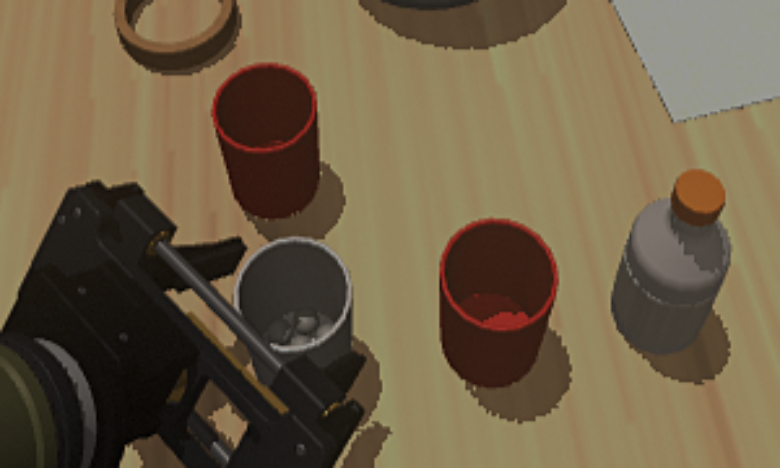

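The metal cup sits between the open fingers at crop (295,300), with nothing touching. Closing.

```bash
python3 -m creep '{"translation": [[0,0,0],[0,0,0],[0,0,0],[0,0,0],[0,0,0]],"turn":[[0,0,0],[0,0,0],[0,0,0],[0,0,0],[0,0,0]],"grip":[0.4,0.4,0.4,0.4,0.4]}' 30
python3 plan.py .477,-.291,.14,40,42,0,0.4
```

```text
time_s: 4.15
tool_pos: [0.4888, -0.2826, 0.0527]
tool_rot: [-179.7, -48.0, 40.1]
force: [-1.9, -0.3, 2.5]
grip_width: 0.0633
grasp_force: 29.9
now grasp pt [ 0.4782 -0.2916  0.0652] z [ 0.565  0.481 -0.67 ] x [0.512 0.431 0.743] q [ 58.9  23.   -1.7 112.7 -53.1  65.5  40.1] F [-1.9 -0.3  2.5] grip 0.0633 29.9 t 4.15
{"translation": [[0.345, -0.009, -0.316], [0.345, -0.008, -0.315]], "turn": [[-0.0009, 0.0001, 0.0001], [-0.0009, 0.0001, 0.0001]], "grip": [0.4, 0.4]}
--
```

```bash
python3 -m creep '{"translation": [[0.17,0,-0.16],[0.34,0,-0.31],[0.34,0,-0.31],[0.34,0,-0.31],[0.34,0,-0.31]],"turn":[[0,0,0],[0,0,0],[0,0,0],[0,0,0],[0,0,0]],"grip":[0.4,0.4,0.4,0.4,0.4]}' 30
python3 plan.py .615,.058,.29,30,22,0,0.4
```

```text
time_s: 4.78
tool_pos: [0.488, -0.2832, 0.2197]
tool_rot: [-179.7, -47.9, 40.1]
force: [-0.3, -0.3, -2.3]
grip_width: 0.063
grasp_force: 29.9
now grasp pt [ 0.4774 -0.2922  0.2323] z [ 0.564  0.481 -0.671] x [0.513 0.432 0.742] q [ 58.2  10.1  -0.8 106.4 -48.6  77.9  24.7] F [-0.3 -0.3 -2.3] grip 0.063 29.9 t 4.775
{"translation": [[0.423, -0.274, 0.322], [0.406, -0.285, 0.335], [0.387, -0.296, 0.346], [0.368, -0.307, 0.357], [0.349, -0.319, 0.367]], "turn": [[-0.0062, 0.014, 0.0037], [-0.0062, 0.014, 0.0037], [-0.0062, 0.014, 0.0037], [-0.0062, 0.014, 0.0037], [-0.0062, 0.014, 0.0037]], "grip": [0.4, 0.4, 0.4, 0.4, 0.4]}
{"translation": [[0.329, -0.33, 0.375], [0.308, -0.341, 0.383], [0.287, -0.352, 0.389]], "turn": [[-0.0062, 0.014, 0.0037], [-0.0062, 0.014, 0.0037], [-0.0062, 0.014, 0.0037]], "grip": [0.4, 0.4, 0.4]}
--
```

```bash
python3 -m creep '{"translation": [[0.42,-0.27,0.32],[0.41,-0.285,0.335],[0.39,-0.3,0.35],[0.37,-0.31,0.36],[0.35,-0.32,0.37]],"turn":[[-0.006,0.014,0.0037],[-0.006,0.014,0.0037],[-0.006,0.014,0.0037],[-0.006,0.014,0.0037],[-0.006,0.014,0.0037]],"grip":[0.4,0.4,0.4,0.4,0.4]}'
python3 -m creep '{"translation": [[0.33,-0.33,0.375],[0.31,-0.34,0.38],[0.29,-0.35,0.39]],"turn":[[-0.006,0.014,0.0037],[-0.006,0.014,0.0037],[-0.006,0.014,0.0037]],"grip":[0.4,0.4,0.4]}'
python3 plan.py .617,.055,.25,30,20,0,0.4
```

```text
time_s: 5.4
tool_pos: [0.5774, -0.0623, 0.2587]
tool_rot: [179.4, -60.6, 34.5]
force: [-0.4, 1.0, -1.6]
grip_width: 0.063
grasp_force: 29.9
time_s: 5.78
tool_pos: [0.6157, 0.0378, 0.2811]
tool_rot: [176.9, -66.2, 34.4]
force: [0.9, -1.4, -1.6]
grip_width: 0.063
grasp_force: 29.9
now grasp pt [0.6011 0.029  0.2887] z [ 0.784  0.472 -0.404] x [0.334 0.228 0.915] q [ 29.6 -11.4  -8.1 133.  -87.4  47.7  23.4] F [ 0.9 -1.4 -1.6] grip 0.063 29.9 t 5.775
{"translation": [[-0.286, -0.179, 0.504]], "turn": [[-0.0056, 0.0211, 0.0097]], "grip": [0.4]}
--
```

```bash
python3 plan.py .605,.045,.30,-30,35,0,0.4
```

```text
now grasp pt [0.6011 0.029  0.2887] z [ 0.784  0.472 -0.404] x [0.334 0.228 0.915] q [ 29.6 -11.4  -8.1 133.  -87.4  47.7  23.4] F [ 0.9 -1.4 -1.6] grip 0.063 29.9 t 5.775
{"translation": [[0.015, 0.003, -0.003], [0.015, 0.003, -0.003], [0.015, 0.002, -0.003], [0.015, 0.001, -0.003], [0.015, 0.0, -0.003]], "turn": [[-0.0422, -0.0085, 0.0248], [-0.0422, -0.0085, 0.0248], [-0.0422, -0.0085, 0.0248], [-0.0422, -0.0085, 0.0248], [-0.0422, -0.0085, 0.0248]], "grip": [0.4, 0.4, 0.4, 0.4, 0.4]}
{"translation": [[0.015, -0.0, -0.004], [0.015, -0.001, -0.004]], "turn": [[-0.0422, -0.0085, 0.0248], [-0.0422, -0.0085, 0.0248]], "grip": [0.4, 0.4]}
--
```

```bash
python3 -m creep '{"translation": [[0.015,0,0],[0.015,0,0],[0.015,0,0],[0.015,0,0],[0.015,0,0]],"turn":[[-0.042,-0.0085,0.025],[-0.042,-0.0085,0.025],[-0.042,-0.0085,0.025],[-0.042,-0.0085,0.025],[-0.042,-0.0085,0.025]],"grip":[0.4,0.4,0.4,0.4,0.4]}'
python3 -m creep '{"translation": [[0.015,0,0],[0.015,0,0]],"turn":[[-0.042,-0.0085,0.025],[-0.042,-0.0085,0.025]],"grip":[0.4,0.4]}'
python3 plan.py .605,.045,.27,-45,20,0,0.4
```

```text
time_s: 6.4
tool_pos: [0.6246, 0.0308, 0.2258]
tool_rot: [-176.7, -53.4, 3.6]
force: [-0.2, 0.9, -2.2]
grip_width: 0.0628
grasp_force: 29.9
time_s: 6.65
tool_pos: [0.6168, 0.0353, 0.2133]
tool_rot: [-176.8, -50.0, 0.3]
force: [-0.4, 0.1, -2.6]
grip_width: 0.0626
grasp_force: 29.9
now grasp pt [0.6024 0.0342 0.2253] z [ 0.765  0.059 -0.642] x [0.643 0.003 0.766] q [ 16.6 -17.3 -20.3 133.6 -22.2  13.3 -74.6] F [-0.4  0.1 -2.6] grip 0.0626 29.9 t 6.65
{"translation": [[0.081, 0.002, -0.066], [0.085, 0.005, -0.061], [0.089, 0.006, -0.056], [0.092, 0.007, -0.05], [0.095, 0.007, -0.044]], "turn": [[-0.0394, 0.0182, 0.0206], [-0.0394, 0.0182, 0.0206], [-0.0394, 0.0182, 0.0206], [-0.0394, 0.0182, 0.0206], [-0.0394, 0.0182, 0.0206]], "grip": [0.4, 0.4, 0.4, 0.4, 0.4]}
{"translation": [[0.098, 0.005, -0.037]], "turn": [[-0.0394, 0.0182, 0.0206]], "grip": [0.4]}
--
```

```bash
python3 plan.py .605,.03,.33,10,50,0,0.4 .605,.035,.31,75,42,0,.4
```

```text
now grasp pt [0.6024 0.0342 0.2253] z [ 0.765  0.059 -0.642] x [0.643 0.003 0.766] q [ 16.6 -17.3 -20.3 133.6 -22.2  13.3 -74.6] F [-0.4  0.1 -2.6] grip 0.0626 29.9 t 6.65
{"translation": [[0.327, -0.002, -0.274], [0.31, 0.004, -0.293], [0.292, 0.009, -0.311]], "turn": [[0.0069, -0.0188, -0.0123], [0.0069, -0.0188, -0.0123], [0.0069, -0.0188, -0.0123]], "grip": [0.4, 0.4, 0.4]}
--
{"translation": [[-0.028, -0.031, 0.019], [-0.025, -0.032, 0.022], [-0.021, -0.032, 0.025], [-0.018, -0.031, 0.028], [-0.015, -0.03, 0.032]], "turn": [[0.0359, 0.0057, -0.0371], [0.0359, 0.0057, -0.0371], [0.0359, 0.0057, -0.0371], [0.0359, 0.0057, -0.0371], [0.0359, 0.0057, -0.0371]], "grip": [0.4, 0.4, 0.4, 0.4, 0.4]}
{"translation": [[-0.012, -0.028, 0.035], [-0.01, -0.025, 0.037]], "turn": [[0.0359, 0.0057, -0.0371], [0.0359, 0.0057, -0.0371]], "grip": [0.4, 0.4]}
--
```

```bash
python3 -m creep '{"translation": [[0.33,0,-0.27],[0.31,0,-0.29],[0.29,0.01,-0.31]],"turn":[[0.007,-0.019,-0.012],[0.007,-0.019,-0.012],[0.007,-0.019,-0.012]],"grip":[0.4,0.4,0.4]}'
python3 plan.py .605,.035,.31,75,42,0,.4
```

```text
time_s: 7.02
tool_pos: [0.6206, 0.0327, 0.3161]
tool_rot: [-179.8, -39.9, 10.0]
force: [0.9, 0.8, -2.7]
grip_width: 0.0629
grasp_force: 29.9
now grasp pt [0.6088 0.0305 0.3304] z [ 0.631  0.114 -0.768] x [0.756 0.134 0.641] q [  4.8 -16.1  -5.7 115.5 -11.1  41.5 -75.4] F [ 0.9  0.8 -2.7] grip 0.0629 29.9 t 7.025
{"translation": [[-0.034, -0.031, 0.015], [-0.03, -0.033, 0.018], [-0.027, -0.034, 0.022], [-0.023, -0.035, 0.025], [-0.019, -0.034, 0.028]], "turn": [[0.0357, 0.0057, -0.0372], [0.0357, 0.0057, -0.0372], [0.0357, 0.0057, -0.0372], [0.0357, 0.0057, -0.0372], [0.0357, 0.0057, -0.0372]], "grip": [0.4, 0.4, 0.4, 0.4, 0.4]}
{"translation": [[-0.016, -0.033, 0.032], [-0.013, -0.031, 0.035]], "turn": [[0.0357, 0.0057, -0.0372], [0.0357, 0.0057, -0.0372]], "grip": [0.4, 0.4]}
--
```

```bash
python3 -m creep '{"translation": [[-0.03,-0.03,0.015],[-0.03,-0.03,0.02],[-0.03,-0.03,0.02],[-0.02,-0.035,0.025],[-0.02,-0.035,0.03]],"turn":[[0.036,0.006,-0.037],[0.036,0.006,-0.037],[0.036,0.006,-0.037],[0.036,0.006,-0.037],[0.036,0.006,-0.037]],"grip":[0.4,0.4,0.4,0.4,0.4]}'
python3 -m creep '{"translation": [[-0.015,-0.03,0.03],[-0.013,-0.03,0.035]],"turn":[[0.036,0.006,-0.037],[0.036,0.006,-0.037]],"grip":[0.4,0.4]}'
python3 plan.py .605,.050,.28,80,20,0,.4 .605,.055,.25,80,18,-60,.4
```

```text
time_s: 7.65
tool_pos: [0.6131, 0.042, 0.3022]
tool_rot: [-178.0, -45.6, 52.1]
force: [0.3, 0.5, -2.5]
grip_width: 0.0628
grasp_force: 29.9
time_s: 7.9
tool_pos: [0.6104, 0.046, 0.2968]
tool_rot: [-179.2, -48.0, 71.4]
force: [1.2, -0.5, -3.1]
grip_width: 0.063
grasp_force: 29.9
now grasp pt [0.6062 0.0328 0.3093] z [ 0.223  0.709 -0.669] x [0.213 0.634 0.744] q [ -3.7  10.4  27.9  98.2 -52.9  84.1  17.4] F [ 1.2 -0.5 -3.1] grip 0.063 29.9 t 7.9
{"translation": [[-0.018, -0.036, 0.125], [-0.033, -0.032, 0.123], [-0.047, -0.028, 0.119]], "turn": [[0.0122, 0.0405, -0.0085], [0.0122, 0.0405, -0.0085], [0.0122, 0.0405, -0.0085]], "grip": [0.4, 0.4, 0.4]}
--
{"translation": [[-0.046, -0.002, 0.027], [-0.046, -0.008, 0.026], [-0.044, -0.015, 0.026], [-0.041, -0.022, 0.026], [-0.038, -0.028, 0.026]], "turn": [[-0.0008, 0.0014, -0.0476], [-0.0008, 0.0014, -0.0476], [-0.0008, 0.0014, -0.0476], [-0.0008, 0.0014, -0.0476], [-0.0008, 0.0014, -0.0476]], "grip": [0.4, 0.4, 0.4, 0.4, 0.4]}
{"translation": [[-0.033, -0.033, 0.025], [-0.028, -0.038, 0.025]], "turn": [[-0.0008, 0.0014, -0.0476], [-0.0008, 0.0014, -0.0476]], "grip": [0.4, 0.4]}
--
```

Now there is plenty of margin. Next I level the tool, then roll to −60 while descending.

```bash
python3 -m creep '{"translation": [[-0.02,-0.035,0.125],[-0.03,-0.03,0.12],[-0.05,-0.03,0.12]],"turn":[[0.012,0.04,-0.0085],[0.012,0.04,-0.0085],[0.012,0.04,-0.0085]],"grip":[0.4,0.4,0.4]}'
python3 plan.py .605,.055,.25,80,16,-60,.4 .605,.055,.24,80,16,-165,.4
```

```text
time_s: 8.28
tool_pos: [0.6088, 0.0671, 0.2735]
tool_rot: [179.8, -69.8, 79.9]
force: [-0.1, -0.9, -2.4]
grip_width: 0.063
grasp_force: 29.9
now grasp pt [0.6056 0.0498 0.2799] z [ 0.169  0.923 -0.345] x [0.061 0.339 0.939] q [  5.3  24.3  25.2 100.1 -71.7  98.6  38.6] F [-0.1 -0.9 -2.4] grip 0.063 29.9 t 8.275
{"translation": [[-0.045, -0.003, 0.027], [-0.044, -0.01, 0.026], [-0.042, -0.016, 0.026], [-0.04, -0.023, 0.025], [-0.036, -0.028, 0.025]], "turn": [[-0.0015, 0.0031, -0.0476], [-0.0015, 0.0031, -0.0476], [-0.0015, 0.0031, -0.0476], [-0.0015, 0.0031, -0.0476], [-0.0015, 0.0031, -0.0476]], "grip": [0.4, 0.4, 0.4, 0.4, 0.4]}
{"translation": [[-0.032, -0.034, 0.024], [-0.026, -0.038, 0.024]], "turn": [[-0.0015, 0.0031, -0.0476], [-0.0015, 0.0031, -0.0476]], "grip": [0.4, 0.4]}
--
{"translation": [[-0.005, -0.009, 0.003], [-0.004, -0.01, 0.003], [-0.002, -0.011, 0.003], [-0.0, -0.011, 0.003], [0.002, -0.011, 0.003]], "turn": [[-0.0, 0.0, -0.053], [-0.0, 0.0, -0.053], [-0.0, 0.0, -0.053], [-0.0, 0.0, -0.053], [-0.0, 0.0, -0.053]], "grip": [0.4, 0.4, 0.4, 0.4, 0.4]}
{"translation": [[0.003, -0.01, 0.003], [0.005, -0.01, 0.003], [0.007, -0.009, 0.003], [0.008, -0.008, 0.003], [0.009, -0.006, 0.003]], "turn": [[-0.0, 0.0, -0.053], [-0.0, 0.0, -0.053], [-0.0, 0.0, -0.053], [-0.0, 0.0, -0.053], [-0.0, 0.0, -0.053]], "grip": [0.4, 0.4, 0.4, 0.4, 0.4]}
{"translation": [[0.01, -0.005, 0.003]], "turn": [[-0.0, 0.0, -0.053]], "grip": [0.4]}
--
```

```bash
python3 plan.py .628,.063,.262,80,16,-80,.4 .628,.063,.258,80,14,-165,.4
```

```text
now grasp pt [0.6056 0.0498 0.2799] z [ 0.169  0.923 -0.345] x [0.061 0.339 0.939] q [  5.3  24.3  25.2 100.1 -71.7  98.6  38.6] F [-0.1 -0.9 -2.4] grip 0.063 29.9 t 8.275
{"translation": [[-0.013, 0.027, 0.031], [-0.018, 0.025, 0.031], [-0.021, 0.021, 0.031], [-0.025, 0.018, 0.031], [-0.027, 0.013, 0.031]], "turn": [[-0.0016, 0.0023, -0.0494], [-0.0016, 0.0023, -0.0494], [-0.0016, 0.0023, -0.0494], [-0.0016, 0.0023, -0.0494], [-0.0016, 0.0023, -0.0494]], "grip": [0.4, 0.4, 0.4, 0.4, 0.4]}
{"translation": [[-0.029, 0.009, 0.03], [-0.03, 0.004, 0.03], [-0.031, -0.001, 0.03], [-0.031, -0.006, 0.03]], "turn": [[-0.0016, 0.0023, -0.0494], [-0.0016, 0.0023, -0.0494], [-0.0016, 0.0023, -0.0494], [-0.0016, 0.0023, -0.0494]], "grip": [0.4, 0.4, 0.4, 0.4]}
--
{"translation": [[-0.001, -0.004, 0.002], [-0.0, -0.004, 0.002], [0.001, -0.004, 0.001], [0.001, -0.004, 0.001], [0.002, -0.004, 0.001]], "turn": [[-0.0011, -0.0007, -0.0525], [-0.0011, -0.0007, -0.0525], [-0.0011, -0.0007, -0.0525], [-0.0011, -0.0007, -0.0525], [-0.0011, -0.0007, -0.0525]], "grip": [0.4, 0.4, 0.4, 0.4, 0.4]}
{"translation": [[0.003, -0.004, 0.001], [0.003, -0.003, 0.001], [0.004, -0.002, 0.001], [0.004, -0.002, 0.001]], "turn": [[-0.0011, -0.0007, -0.0525], [-0.0011, -0.0007, -0.0525], [-0.0011, -0.0007, -0.0525], [-0.0011, -0.0007, -0.0525]], "grip": [0.4, 0.4, 0.4, 0.4]}
--
```

```bash
python3 -m creep '{"translation": [[-0.013,0.027,0.031],[-0.018,0.025,0.031],[-0.02,0.02,0.03],[-0.025,0.018,0.03],[-0.027,0.013,0.03]],"turn":[[-0.0016,0.0023,-0.0494],[-0.0016,0.0023,-0.0494],[-0.0016,0.0023,-0.0494],[-0.0016,0.0023,-0.0494],[-0.0016,0.0023,-0.0494]],"grip":[0.4,0.4,0.4,0.4,0.4]}'
python3 -m creep '{"translation": [[-0.03,0.01,0.03],[-0.03,0.004,0.03],[-0.03,0,0.03],[-0.03,-0.006,0.03]],"turn":[[-0.0016,0.0023,-0.0494],[-0.0016,0.0023,-0.0494],[-0.0016,0.0023,-0.0494],[-0.0016,0.0023,-0.0494]],"grip":[0.4,0.4,0.4,0.4]}'
python3 - <<'E'
from h import *
c,R,t=cam("scene"); cv2.imwrite("pics/s2.png",cv2.resize(c["frame"][100:340,180:480],None,fx=2.5,fy=2.5)[...,::-1])
E
python3 plan.py .628,.063,.258,80,14,-165,.4
```

```text
time_s: 8.9
tool_pos: [0.621, 0.0749, 0.2639]
tool_rot: [114.7, -42.3, 151.9]
force: [-0.6, 0.9, -2.6]
grip_width: 0.0631
grasp_force: 29.9
time_s: 9.4
tool_pos: [0.6309, 0.0809, 0.2566]
tool_rot: [106.5, -9.4, 167.3]
force: [-0.7, -0.3, -3.2]
grip_width: 0.063
grasp_force: 29.9
now grasp pt [0.628  0.0635 0.2614] z [ 0.166  0.946 -0.279] x [-0.963  0.216  0.16 ] q [ 10.   28.5  18.1  98.5 -74.2  97.8 120.8] F [ 0.3 -0.3 -2.6] grip 0.0633 29.9 t 9.45
{"translation": [[-0.001, -0.004, 0.001], [-0.0, -0.004, 0.001], [0.0, -0.004, 0.001], [0.001, -0.004, 0.001], [0.002, -0.003, 0.001]], "turn": [[-0.0012, -0.0009, -0.0522], [-0.0012, -0.0009, -0.0522], [-0.0012, -0.0009, -0.0522], [-0.0012, -0.0009, -0.0522], [-0.0012, -0.0009, -0.0522]], "grip": [0.4, 0.4, 0.4, 0.4, 0.4]}
{"translation": [[0.002, -0.003, 0.0], [0.003, -0.003, 0.0], [0.003, -0.002, 0.0], [0.003, -0.002, 0.0]], "turn": [[-0.0012, -0.0009, -0.0522], [-0.0012, -0.0009, -0.0522], [-0.0012, -0.0009, -0.0522], [-0.0012, -0.0009, -0.0522]], "grip": [0.4, 0.4, 0.4, 0.4]}
--
```

View pics/s2.png

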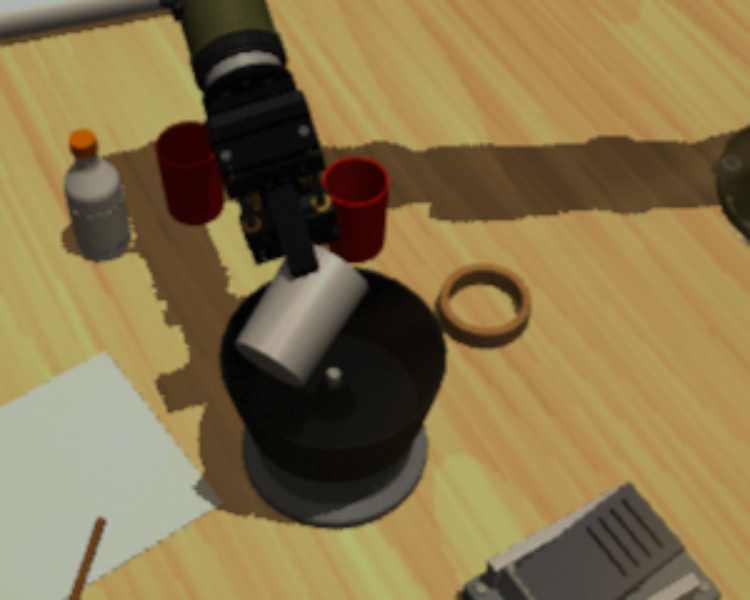

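The roll ran q7 the wrong way: it is now at 120° and the limit is 154°. Nothing has spilled, and the cup is lying over the bowl at crop (300,315). I'll roll back and pour the other way.

```bash
python3 plan.py .605,.063,.262,80,16,0,.4 .585,.063,.262,80,16,80,.4
```

```text
now grasp pt [0.628  0.0635 0.2614] z [ 0.166  0.946 -0.279] x [-0.963  0.216  0.16 ] q [ 10.   28.5  18.1  98.5 -74.2  97.8 120.8] F [ 0.3 -0.3 -2.6] grip 0.0633 29.9 t 9.45
{"translation": [[0.031, -0.006, -0.006], [0.029, -0.011, -0.006], [0.027, -0.015, -0.006], [0.025, -0.019, -0.006], [0.021, -0.023, -0.006]], "turn": [[-0.0001, 0.0001, 0.0497], [-0.0001, 0.0001, 0.0497], [-0.0001, 0.0001, 0.0497], [-0.0001, 0.0001, 0.0497], [-0.0001, 0.0001, 0.0497]], "grip": [0.4, 0.4, 0.4, 0.4, 0.4]}
{"translation": [[0.018, -0.026, -0.006], [0.013, -0.028, -0.006], [0.009, -0.03, -0.006], [0.004, -0.031, -0.006]], "turn": [[-0.0001, 0.0001, 0.0497], [-0.0001, 0.0001, 0.0497], [-0.0001, 0.0001, 0.0497], [-0.0001, 0.0001, 0.0497]], "grip": [0.4, 0.4, 0.4, 0.4]}
--
{"translation": [[-0.001, -0.027, -0.005], [-0.006, -0.027, -0.005], [-0.01, -0.026, -0.005], [-0.013, -0.024, -0.005], [-0.017, -0.021, -0.005]], "turn": [[0.0, 0.0, 0.0494], [0.0, 0.0, 0.0494], [0.0, 0.0, 0.0494], [0.0, 0.0, 0.0494], [0.0, 0.0, 0.0494]], "grip": [0.4, 0.4, 0.4, 0.4, 0.4]}
{"translation": [[-0.02, -0.019, -0.005], [-0.023, -0.015, -0.005], [-0.025, -0.012, -0.005], [-0.026, -0.008, -0.005]], "turn": [[0.0, 0.0, 0.0494], [0.0, 0.0, 0.0494], [0.0, 0.0, 0.0494], [0.0, 0.0, 0.0494]], "grip": [0.4, 0.4, 0.4, 0.4]}
--
```

```bash
python3 -m creep '{"translation": [[0.03,-0.006,-0.006],[0.03,-0.01,-0.006],[0.027,-0.015,-0.006],[0.025,-0.02,-0.006],[0.02,-0.023,-0.006]],"turn":[[0,0,0.05],[0,0,0.05],[0,0,0.05],[0,0,0.05],[0,0,0.05]],"grip":[0.4,0.4,0.4,0.4,0.4]}'
python3 -m creep '{"translation": [[0.018,-0.026,-0.006],[0.013,-0.028,-0.006],[0.009,-0.03,-0.006],[0.004,-0.03,-0.006],[0,-0.027,-0.005]],"turn":[[0,0,0.05],[0,0,0.05],[0,0,0.05],[0,0,0.05],[0,0,0.05]],"grip":[0.4,0.4,0.4,0.4,0.4]}'
python3 -m creep '{"translation": [[-0.006,-0.027,-0.005],[-0.01,-0.026,-0.005],[-0.013,-0.024,-0.005],[-0.017,-0.02,-0.005],[-0.02,-0.02,-0.005]],"turn":[[0,0,0.05],[0,0,0.05],[0,0,0.05],[0,0,0.05],[0,0,0.05]],"grip":[0.4,0.4,0.4,0.4,0.4]}'
python3 -m creep '{"translation": [[-0.02,-0.015,-0.005],[-0.025,-0.01,-0.005]],"turn":[[0,0,0.05],[0,0,0.05]],"grip":[0.4,0.4]}'
python3 plan.py .585,.063,.258,80,14,165,.4
```

```text
time_s: 10.07
tool_pos: [0.6181, 0.0807, 0.2572]
tool_rot: [117.2, -52.3, 147.9]
force: [0.5, -0.6, -2.2]
grip_width: 0.0629
grasp_force: 29.9
time_s: 10.7
tool_pos: [0.6058, 0.0806, 0.2579]
tool_rot: [-148.0, -70.8, 46.5]
force: [0.1, 0.5, -2.1]
grip_width: 0.0635
grasp_force: 29.9
time_s: 11.32
tool_pos: [0.5948, 0.0805, 0.2582]
tool_rot: [-109.5, -33.0, 0.9]
force: [-0.0, -0.3, -2.1]
grip_width: 0.0629
grasp_force: 29.9
time_s: 11.58
tool_pos: [0.5905, 0.0805, 0.2584]
tool_rot: [-106.9, -15.8, -5.2]
force: [0.2, -0.3, -1.9]
grip_width: 0.063
grasp_force: 29.9
now grasp pt [0.5874 0.0628 0.2636] z [ 0.166  0.946 -0.279] x [ 0.958 -0.088  0.273] q [  2.7  26.1  28.5 104.1 -75.1 101.2 -30. ] F [ 0.2 -0.3 -1.9] grip 0.063 29.9 t 11.575
{"translation": [[-0.005, 0.005, 0.002], [-0.004, 0.005, 0.002], [-0.003, 0.006, 0.002], [-0.002, 0.006, 0.002], [-0.001, 0.007, 0.002]], "turn": [[0.0012, -0.0007, 0.0508], [0.0012, -0.0007, 0.0508], [0.0012, -0.0007, 0.0508], [0.0012, -0.0007, 0.0508], [0.0012, -0.0007, 0.0508]], "grip": [0.4, 0.4, 0.4, 0.4, 0.4]}
{"translation": [[0.0, 0.007, 0.002], [0.001, 0.007, 0.002], [0.002, 0.006, 0.002], [0.003, 0.006, 0.002], [0.004, 0.005, 0.001]], "turn": [[0.0012, -0.0007, 0.0508], [0.0012, -0.0007, 0.0508], [0.0012, -0.0007, 0.0508], [0.0012, -0.0007, 0.0508], [0.0012, -0.0007, 0.0508]], "grip": [0.4, 0.4, 0.4, 0.4, 0.4]}
--
```

```bash
for i in 1 2; do python3 -m creep '{"translation": [[-0.002,0.003,0.001],[-0.002,0.003,0.001],[-0.002,0.003,0.001],[-0.001,0.003,0.001],[-0.001,0.003,0.001]],"turn":[[0.0006,-0.0004,0.026],[0.0006,-0.0004,0.026],[0.0006,-0.0004,0.026],[0.0006,-0.0004,0.026],[0.0006,-0.0004,0.026]],"grip":[0.4,0.4,0.4,0.4,0.4]}'|sed -n 3,4p; done
for i in 1 2; do python3 -m creep '{"translation": [[0,0.003,0.001],[0,0.003,0.001],[0.001,0.003,0.001],[0.001,0.003,0.001],[0.002,0.003,0.001]],"turn":[[0.0006,-0.0004,0.026],[0.0006,-0.0004,0.026],[0.0006,-0.0004,0.026],[0.0006,-0.0004,0.026],[0.0006,-0.0004,0.026]],"grip":[0.4,0.4,0.4,0.4,0.4]}'|sed -n 3,4p; done
python3 -m creep '{"translation": [[0,0,0],[0,0,0],[0,0,0],[0,0,0],[0,0,0]],"turn":[[0,0,0],[0,0,0],[0,0,0],[0,0,0],[0,0,0]],"grip":[0.4,0.4,0.4,0.4,0.4]}'|tail -3
python3 plan.py
python3 - <<'E'
from h import *
c,R,t=cam("scene"); a=c["frame"][150:350,220:420]; c2,R,t=cam("side"); b=c2["frame"][150:350,230:430]
im=np.hstack([a,b]); cv2.imwrite("pics/s3.png",np.clip(cv2.resize(im,None,fx=2,fy=2)[...,::-1]*1.6,0,255))
E
```

```text
tool_rot: [-105.8, 6.6, -11.4]
force: [-0.2, -0.9, -3.0]
tool_rot: [-107.4, 29.2, -18.0]
force: [-0.3, 0.1, -2.1]
tool_rot: [-113.4, 51.3, -28.1]
force: [0.8, 0.1, -1.0]
tool_rot: [-137.5, 71.1, -55.8]
force: [-0.2, -0.7, -0.7]
force: [0.2, 0.1, -1.8]
grip_width: 0.0629
grasp_force: 29.8
now grasp pt [0.5849 0.0634 0.258 ] z [ 0.166  0.957 -0.239] x [ 0.187 -0.269 -0.945] q [  -0.7   28.9   33.4  104.8  -78.3  104.9 -120.7] F [ 0.2  0.1 -1.8] grip 0.0629 29.8 t 14.7[ WARN:0@2.712] global loadsave.cpp:1063 imwrite_ Unsupported depth image for selected encoder is fallbacked to CV_8U.
```

View pics/s3.png

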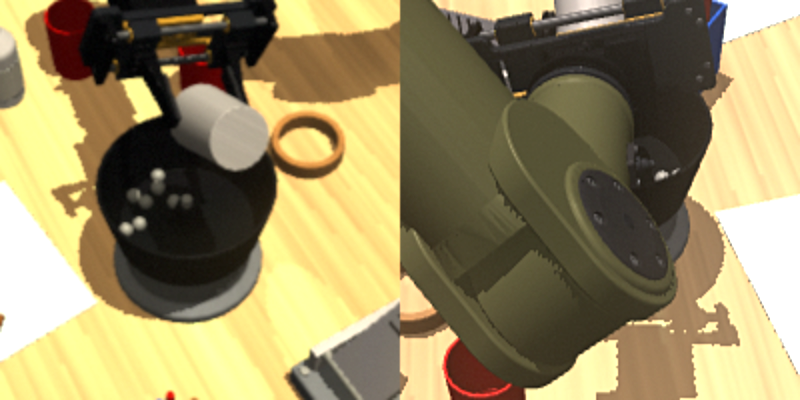

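Balls are visible in the bowl at about (126–187, 175–228) in the left panel, and none on the bench. I'm bringing the cup back upright and checking whether it is empty.

```bash
python3 plan.py .59,.06,.275,80,18,0,.4 .606,.033,.31,72,42,0,.4 .56,-.15,.26,55,42,0,.4 .478,-.292,.14,40.2,42,0,.4
```

```text
now grasp pt [0.5849 0.0634 0.2579] z [ 0.166  0.957 -0.239] x [ 0.187 -0.269 -0.945] q [  -0.7   28.9   33.4  104.8  -78.3  104.9 -120.7] F [-0.5  0.5 -1.4] grip 0.0633 29.8 t 14.8
{"translation": [[-0.01, -0.007, -0.005], [-0.008, -0.008, -0.005], [-0.007, -0.009, -0.005], [-0.005, -0.01, -0.005], [-0.003, -0.011, -0.005]], "turn": [[-0.002, -0.0002, -0.0544], [-0.002, -0.0002, -0.0544], [-0.002, -0.0002, -0.0544], [-0.002, -0.0002, -0.0544], [-0.002, -0.0002, -0.0544]], "grip": [0.4, 0.4, 0.4, 0.4, 0.4]}
{"translation": [[-0.001, -0.011, -0.005], [0.001, -0.011, -0.005], [0.002, -0.011, -0.005], [0.004, -0.01, -0.005], [0.006, -0.01, -0.005]], "turn": [[-0.002, -0.0002, -0.0544], [-0.002, -0.0002, -0.0544], [-0.002, -0.0002, -0.0544], [-0.002, -0.0002, -0.0544], [-0.002, -0.0002, -0.0544]], "grip": [0.4, 0.4, 0.4, 0.4, 0.4]}
{"translation": [[0.008, -0.008, -0.005], [0.009, -0.007, -0.005], [0.01, -0.005, -0.005], [0.011, -0.003, -0.006], [0.011, -0.002, -0.006]], "turn": [[-0.002, -0.0002, -0.0544], [-0.002, -0.0002, -0.0544], [-0.002, -0.0002, -0.0544], [-0.002, -0.0002, -0.0544
[... 292 characters left out ...]
 0.103, -0.155]], "turn": [[-0.0129, -0.0444, 0.0075], [-0.0129, -0.0444, 0.0075], [-0.0129, -0.0444, 0.0075]], "grip": [0.4, 0.4, 0.4]}
--
{"translation": [[-0.511, 0.053, -0.334], [-0.507, 0.096, -0.33], [-0.501, 0.139, -0.323], [-0.494, 0.182, -0.315]], "turn": [[-0.0175, 0.0, 0.0158], [-0.0175, 0.0, 0.0158], [-0.0175, 0.0, 0.0158], [-0.0175, 0.0, 0.0158]], "grip": [0.4, 0.4, 0.4, 0.4]}
--
{"translation": [[-0.497, 0.045, -0.104], [-0.495, 0.066, -0.101], [-0.492, 0.087, -0.099], [-0.489, 0.107, -0.095], [-0.485, 0.128, -0.09]], "turn": [[-0.0122, 0.0, 0.011], [-0.0122, 0.0, 0.011], [-0.0122, 0.0, 0.011], [-0.0122, 0.0, 0.011], [-0.0122, 0.0, 0.011]], "grip": [0.4, 0.4, 0.4, 0.4, 0.4]}
--
```

```bash
for i in 1 2 3; do python3 -m creep '{"translation": [[0,-0.009,-0.005],[0,-0.009,-0.005],[0,-0.009,-0.005],[0,-0.009,-0.005],[0,-0.009,-0.005]],"turn":[[-0.002,0,-0.0544],[-0.002,0,-0.0544],[-0.002,0,-0.0544],[-0.002,0,-0.0544],[-0.002,0,-0.0544]],"grip":[0.4,0.4,0.4,0.4,0.4]}'|sed -n 2,3p; done
python3 -m creep '{"translation": [[0.01,0,-0.006],[0.01,0,-0.006]],"turn":[[-0.002,0,-0.0544],[-0.002,0,-0.0544]],"grip":[0.4,0.4]}'|sed -n 3,4p
python3 plan.py .606,.033,.31,72,42,0,.4 .56,-.15,.26,55,42,0,.4 .478,-.292,.14,40.2,42,0,.4
python3 - <<'E'
from h import *
c,R,t=cam("scene"); b=c["frame"][160:340,220:400]
c,R,t=cam("wrist"); cv2.imwrite("pics/s4.png",np.hstack([cv2.resize(b,(400,400)),cv2.resize(c["frame"],(400,400))])[...,::-1])
E
```

```text
tool_pos: [0.5906, 0.0793, 0.2557]
tool_rot: [-106.8, 26.8, -16.1]
tool_pos: [0.591, 0.0782, 0.2597]
tool_rot: [-107.8, -20.2, -2.0]
tool_pos: [0.5885, 0.0775, 0.2628]
tool_rot: [-134.0, -63.8, 31.3]
tool_rot: [179.0, -72.0, 80.7]
force: [-0.8, 0.2, -2.2]
now grasp pt [0.5857 0.0595 0.2704] z [ 0.171  0.936 -0.309] x [0.05  0.305 0.951] q [  6.1  23.6  24.3 103.9 -72.4  98.6  41.6] F [-0.8  0.2 -2.2] grip 0.0626 29.9 t 16.925
{"translation": [[0.096, 0.111, -0.147], [0.077, 0.115, -0.155], [0.058, 0.12, -0.16]], "turn": [[-0.0122, -0.0444, 0.0077], [-0.0122, -0.0444, 0.0077], [-0.0122, -0.0444, 0.0077]], "grip": [0.4, 0.4, 0.4]}
--
{"translation": [[-0.511, 0.053, -0.334], [-0.507, 0.096, -0.33], [-0.501, 0.139, -0.323], [-0.494, 0.182, -0.315]], "turn": [[-0.0175, 0.0, 0.0158], [-0.0175, 0.0, 0.0158], [-0.0175, 0.0, 0.0158], [-0.0175, 0.0, 0.0158]], "grip": [0.4, 0.4, 0.4, 0.4]}
--
{"translation": [[-0.497, 0.045, -0.104], [-0.495, 0.066, -0.101], [-0.492, 0.087, -0.099], [-0.489, 0.107, -0.095], [-0.485, 0.128, -0.09]], "turn": [[-0.0122, 0.0, 0.011], [-0.0122, 0.0, 0.011], [-0.0122, 0.0, 0.011], [-0.0122, 0.0, 0.011], [-0.0122, 0.0, 0.011]], "grip": [0.4, 0.4, 0.4, 0.4, 0.4]}
--
```

View pics/s4.png

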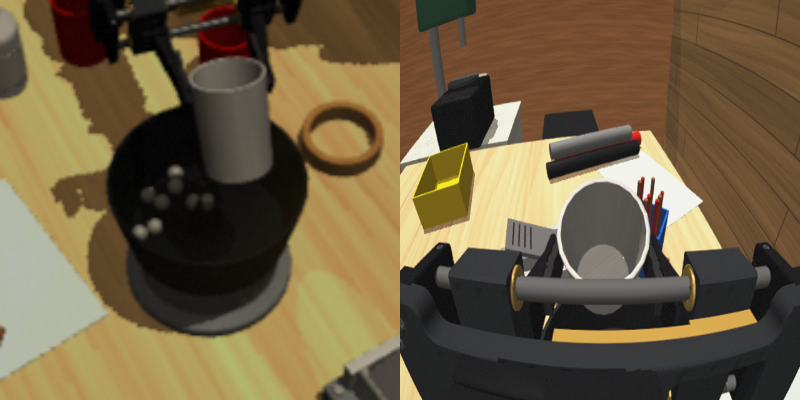

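The wrist view shows the cup empty, with bare floor at (605,265). Seven balls plus the bolt head are visible in the bowl at (140–208, 172–232). Returning the cup to its old spot.

```bash
python3 -m creep '{"translation": [[0.1,0.11,-0.15],[0.08,0.115,-0.155],[0.06,0.12,-0.16]],"turn":[[-0.012,-0.0444,0.0077],[-0.012,-0.0444,0.0077],[-0.012,-0.0444,0.0077]],"grip":[0.4,0.4,0.4]}'|sed -n 2,3p
python3 -m creep '{"translation": [[-0.51,0.05,-0.33],[-0.51,0.1,-0.33],[-0.5,0.14,-0.32],[-0.49,0.18,-0.32]],"turn":[[-0.0175,0,0.016],[-0.0175,0,0.016],[-0.0175,0,0.016],[-0.0175,0,0.016]],"grip":[0.4,0.4,0.4,0.4]}'|sed -n 2,3p
python3 -m creep '{"translation": [[-0.5,0.045,-0.1],[-0.495,0.07,-0.1],[-0.49,0.09,-0.1],[-0.49,0.11,-0.095],[-0.485,0.13,-0.09]],"turn":[[-0.012,0,0.011],[-0.012,0,0.011],[-0.012,0,0.011],[-0.012,0,0.011],[-0.012,0,0.011]],"grip":[0.4,0.4,0.4,0.4,0.4]}'|sed -n 2,3p
python3 plan.py .478,-.292,.09,40.2,42.1,0,.4 .478,-.292,.066,40.2,42.1,0,.4
```

```text
tool_pos: [0.6105, 0.0451, 0.2986]
tool_rot: [-179.2, -47.7, 71.1]
tool_pos: [0.5672, -0.1394, 0.248]
tool_rot: [-179.1, -47.9, 54.0]
tool_pos: [0.4879, -0.2836, 0.1277]
tool_rot: [-179.0, -47.7, 39.3]
now grasp pt [ 0.4774 -0.2927  0.1403] z [ 0.561  0.482 -0.673] x [0.52  0.426 0.74 ] q [ 20.3  20.5  43.  111.8 -61.1  80.5  39.6] F [ 0.2 -0.4 -1. ] grip 0.0631 29.9 t 18.525
{"translation": [[-0.228, 0.004, 0.215], [-0.229, 0.002, 0.215]], "turn": [[-0.001, 0.0005, -0.0016], [-0.001, 0.0005, -0.0016]], "grip": [0.4, 0.4]}
--
{"translation": [[-0.223, 0.0, 0.201]], "turn": [[0.0, 0.0, 0.0]], "grip": [0.4]}
--
```

```bash
python3 -m creep '{"translation": [[-0.23,0,0.215],[-0.23,0,0.215],[-0.11,0,0.1],[-0.06,0,0.055],[0,0,0]],"turn":[[-0.001,0.0005,-0.0016],[-0.001,0.0005,-0.0016],[0,0,0],[0,0,0],[0,0,0]],"grip":[0.4,0.4,0.4,0.4,0.4]}'|sed -n 2,4p
python3 plan.py
```

```text
tool_pos: [0.489, -0.2822, 0.0597]
tool_rot: [179.8, -47.9, 40.5]
force: [0.5, 0.7, -0.9]
now grasp pt [ 0.4784 -0.2912  0.0722] z [ 0.566  0.48  -0.67 ] x [0.51  0.436 0.742] q [ 22.7  27.2  40.5 113.9 -66.4  78.   48.1] F [ 0.5  0.7 -0.9] grip 0.0629 29.9 t 19.15
```

```bash
for i in 1 2; do python3 -m creep '{"translation": [[-0.028,0,0.025],[-0.014,0,0.0125],[0,0,0]],"turn":[[0,0,0],[0,0,0],[0,0,0]],"grip":[0.4,0.4,0.4]}'|sed -n 2,4p;done
```

```text
tool_pos: [0.4889, -0.2822, 0.0551]
tool_rot: [179.8, -47.9, 40.6]
force: [-0.4, -0.6, -0.2]
tool_pos: [0.4891, -0.2824, 0.0525]
tool_rot: [179.7, -48.1, 40.6]
force: [-4.3, -0.6, 7.8]
```

Contact at pick height. Opening and backing out along the tool axis.

```bash
python3 -m creep '{"translation": [[0,0,0],[0,0,0],[0,0,0],[0,0,0],[0,0,0]],"turn":[[0,0,0],[0,0,0],[0,0,0],[0,0,0],[0,0,0]],"grip":[0.85,0.9,1,1,1]}'
python3 -m creep '{"translation": [[0,0,-0.2],[0,0,-0.4],[0,0,-0.5],[0,0,-0.5],[0,0,-0.5]],"turn":[[0,0,0],[0,0,0],[0,0,0],[0,0,0],[0,0,0]],"grip":[1,1,1,1,1]}'|sed -n 2,5p
python3 plan.py
python3 - <<'E'
from h import *
c,R,t=cam("side"); np.savez("side2.npz",W=cloud(c,R,t)); cv2.imwrite("pics/s5.png",c["frame"][...,::-1])
E
```

```text
time_s: 20.52
tool_pos: [0.4887, -0.2821, 0.0503]
tool_rot: [179.8, -47.9, 40.6]
force: [-0.0, -0.2, -0.4]
grip_width: 0.0861
grasp_force: 0.0
tool_pos: [0.3921, -0.3642, 0.1647]
tool_rot: [179.7, -47.9, 40.5]
force: [0.3, -0.5, 0.4]
grip_width: 0.0871
now grasp pt [ 0.3815 -0.3731  0.1773] z [ 0.566  0.478 -0.671] x [0.51  0.436 0.742] q [ 30.7  22.7  47.3 105.8 -56.2  92.1  45.7] F [ 0.3 -0.5  0.4] grip 0.0871 0.0 t 21.15
```

View pics/s5.png

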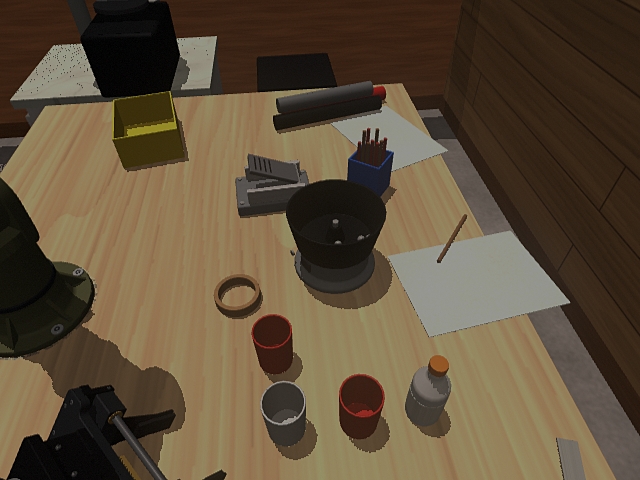

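The cup stands upright and empty at (284,412), and the bystanders are undisturbed. Next is the paddle, with the tool pointing down and the fingers shut.

```bash
python3 plan.py .42,-.30,.32,20,60,0,0 .47,-.05,.36,4,82,0,0 .444,.278,.25,4,90,0,0
```

```text
now grasp pt [ 0.3789 -0.3779  0.1805] z [ 0.57   0.471 -0.673] x [0.511 0.438 0.74 ] q [ 30.8  22.6  47.6 105.5 -56.2  92.2  45.6] F [-2.4 -3.1  1.6] grip 0.0871 0.0 t 21.2
{"translation": [[0.476, -0.091, -0.109], [0.458, -0.116, -0.151], [0.436, -0.138, -0.192], [0.41, -0.156, -0.233]], "turn": [[-0.017, -0.0245, 0.0222], [-0.017, -0.0245, 0.0222], [-0.017, -0.0245, 0.0222], [-0.017, -0.0245, 0.0222]], "grip": [0.0, 0.0, 0.0, 0.0]}
--
{"translation": [[0.266, -0.452, 0.063], [0.249, -0.464, 0.04], [0.23, -0.476, 0.017], [0.209, -0.485, -0.004], [0.186, -0.494, -0.024]], "turn": [[-0.0049, -0.0202, 0.0141], [-0.0049, -0.0202, 0.0141], [-0.0049, -0.0202, 0.0141], [-0.0049, -0.0202, 0.0141], [-0.0049, -0.0202, 0.0141]], "grip": [0.0, 0.0, 0.0, 0.0, 0.0]}
{"translation": [[0.162, -0.501, -0.043]], "turn": [[-0.0049, -0.0202, 0.0141]], "grip": [0.0]}
--
{"translation": [[-0.037, -0.588, 0.193], [-0.034, -0.588, 0.194], [-0.03, -0.588, 0.195], [-0.026, -0.588, 0.195], [-0.022, -0.588, 0.196]], "turn": [[0.0, -0.0063, 0.0], [0.0, -0.0063, 0.0], [0.0, -0.0063, 0.0], [0.0, -0.0063, 0.0], [0.0, -0.0063, 0.0]], "grip": [0.0, 0.0, 0.0, 0.0, 0.0]}
{"translation": [[-0.018, -0.588, 0.196], [-0.014, -0.588, 0.197]], "turn": [[0.0, -0.0063, 0.0], [0.0, -0.0063, 0.0]], "grip": [0.0, 0.0]}
--
```

```bash
python3 -m creep '{"translation": [[0.48,-0.09,-0.11],[0.46,-0.12,-0.15],[0.44,-0.14,-0.19],[0.41,-0.16,-0.23]],"turn":[[-0.017,-0.0245,0.022],[-0.017,-0.0245,0.022],[-0.017,-0.0245,0.022],[-0.017,-0.0245,0.022]],"grip":[0,0,0,0]}'|sed -n 2,3p
python3 -m creep '{"translation": [[0.27,-0.45,0.06],[0.25,-0.46,0.04],[0.23,-0.48,0.02],[0.21,-0.485,0],[0.19,-0.49,-0.02]],"turn":[[-0.005,-0.02,0.014],[-0.005,-0.02,0.014],[-0.005,-0.02,0.014],[-0.005,-0.02,0.014],[-0.005,-0.02,0.014]],"grip":[0,0,0,0,0]}'|sed -n 2,3p
python3 -m creep '{"translation": [[0.16,-0.5,-0.04]],"turn":[[-0.005,-0.02,0.014]],"grip":[0]}'|sed -n 2,3p
python3 plan.py .444,.278,.25,4,90,0,0
```

```text
tool_pos: [0.428, -0.2944, 0.2895]
tool_rot: [-179.0, -31.1, 21.5]
tool_pos: [0.4571, -0.0878, 0.3245]
tool_rot: [-178.6, -12.7, 8.4]
tool_pos: [0.4627, -0.0465, 0.3315]
tool_rot: [-179.0, -9.0, 6.0]
now grasp pt [ 0.4598 -0.0472  0.35  ] z [ 0.154  0.033 -0.988] x [0.982 0.102 0.157] q [ 16.1 -13.   -9.3 101.7  -5.1  82.5 -76.8] F [-0.3  0.  -0.4] grip 0.0014 0.0 t 22.45
{"translation": [[-0.001, -0.577, 0.191], [-0.0, -0.577, 0.189], [0.001, -0.578, 0.187], [0.003, -0.578, 0.186], [0.004, -0.579, 0.184]], "turn": [[-0.0009, -0.0071, 0.0016], [-0.0009, -0.0071, 0.0016], [-0.0009, -0.0071, 0.0016], [-0.0009, -0.0071, 0.0016], [-0.0009, -0.0071, 0.0016]], "grip": [0.0, 0.0, 0.0, 0.0, 0.0]}
{"translation": [[0.005, -0.579, 0.182], [0.006, -0.58, 0.181]], "turn": [[-0.0009, -0.0071, 0.0016], [-0.0009, -0.0071, 0.0016]], "grip": [0.0, 0.0]}
--
```

```bash
python3 -m creep '{"translation": [[0,-0.577,0.19],[0,-0.577,0.19],[0,-0.578,0.187],[0.003,-0.578,0.186],[0.004,-0.58,0.184]],"turn":[[-0.001,-0.007,0.0016],[-0.001,-0.007,0.0016],[-0.001,-0.007,0.0016],[-0.001,-0.007,0.0016],[-0.001,-0.007,0.0016]],"grip":[0,0,0,0,0]}'|sed -n 2,3p
python3 -m creep '{"translation": [[0.005,-0.58,0.18],[0.006,-0.58,0.18],[0,0,0]],"turn":[[-0.001,-0.007,0.0016],[-0.001,-0.007,0.0016],[0,0,0]],"grip":[0,0,0]}'|sed -n 2,3p
python3 plan.py .444,.278,.135,4,90,0,0
python3 - <<'E'
from h import *
for n in("scene","side"):
    c,R,t=cam(n); W=cloud(c,R,t)
    def q(c0):
        P=W.reshape(-1,3); return P[c0(P)]
    # rail tops, and rim-independent check: box-frame coords with assumed pose
    a=np.radians(4); B=(W[...,:2]-[.484,.281])@np.array([[np.cos(a),-np.sin(a)],[np.sin(a),np.cos(a)]]); Z=W[...,2]
    m=(abs(B[...,0])<.11)&(abs(B[...,1])<.08)
    rail=m&(abs(Z-.065)<.006)&(abs(B[...,1])>.043); print(n,"rails y",[ (B[rail][:,1][s*B[rail][:,1]>0].mean().round(4),(s*B[rail][:,1]>0).sum()) for s in(1,-1)],"z",np.median(Z[rail]).round(4))
    pd=m&(abs(B[...,1])<.033)&(Z>.068)&(Z<.125)&(abs(B[...,0]+.01)<.06)
    k=np.polyfit(B[pd][:,0],Z[pd],1); print("paddle z at x=-.04",np.polyval(k,-.04).round(4),"slope",np.arctan(k[0]).round(3),"xmin",B[pd][:,0].min(),"yrange",np.percentile(B[pd][:,1],[1,99]))
E
```

```text
tool_pos: [0.449, 0.1855, 0.2592]
tool_rot: [-179.8, -2.8, 4.7]
tool_pos: [0.4417, 0.2806, 0.2295]
tool_rot: [180.0, -0.0, 4.5]
now grasp pt [0.4416 0.2806 0.2482] z [ 0.001 -0.    -1.   ] x [0.997 0.079 0.001] q [  -0.3    4.1  -36.6   97.6    2.5   79.1 -122.7] F [ 0.4 -1.   0.8] grip 0.0004 0.0 t 23.45
{"translation": [[0.009, 0.012, 0.472], [0.009, 0.012, 0.472], [0.009, 0.012, 0.472]], "turn": [[0.0, -0.0001, 0.001], [0.0, -0.0001, 0.001], [0.0, -0.0001, 0.001]], "grip": [0.0, 0.0, 0.0]}
--
scene rails y [(np.float64(0.0493), np.int64(414)), (np.float64(-0.0476), np.int64(208))] z 0.0652
paddle z at x=-.04 0.1075 slope -0.397 xmin -0.05164962400198202 yrange [-0.03201668  0.0323121 ]
side rails y [(np.float64(0.0484), np.int64(48)), (np.float64(-0.0494), np.int64(254))] z 0.0649
paddle z at x=-.04 0.1075 slope -0.395 xmin -0.052493896461295125 yrange [-0.03271391  0.03176252]
```

```bash
python3 -m creep '{"translation": [[0.01,0.01,0.45],[0.01,0.01,0.45],[0.01,0.01,0.4],[0,0,0]],"turn":[[0,0,0],[0,0,0],[0,0,0],[0,0,0]],"grip":[0,0,0,0]}'|sed -n 2,4p
python3 -m creep '{"translation": [[0,0,0.12],[0,0,0.12],[0,0,0.12],[0,0,0]],"turn":[[0,0,0],[0,0,0],[0,0,0],[0,0,0]],"grip":[0,0,0,0]}'|sed -n 2,4p
python3 plan.py
```

```text
tool_pos: [0.4459, 0.2722, 0.1252]
tool_rot: [179.8, -0.0, 4.0]
force: [0.2, 0.3, 0.0]
tool_pos: [0.446, 0.2751, 0.0971]
tool_rot: [179.9, -0.1, 4.2]
force: [-0.3, -0.0, -0.0]
now grasp pt [0.446  0.2752 0.1158] z [ 0.003 -0.002 -1.   ] x [0.997 0.074 0.003] q [  -1.4   10.4  -36.2  107.4    7.    64.3 -126. ] F [-0.3 -0.  -0. ] grip 0.0001 0.0 t 24.55
```

The tip reads 97 mm high with no force, which doesn't fit the paddle height I measured. I'll look before pushing further.

```bash
cat > pad.py <<'E'
from h import *
import sys
ims=[]
for n,(u,v) in(("scene",(340,250)),("side",(200,110))):
    c,R,t=cam(n); W=cloud(c,R,t); ims.append(cv2.resize(c["frame"][v:v+150,u:u+150],(400,400)))
    a=np.radians(4); B=(W[...,:2]-[.484,.281])@np.array([[np.cos(a),-np.sin(a)],[np.sin(a),np.cos(a)]]); Z=W[...,2]
    for lo,hi in((-.033,-.018),(.018,.033),(-.033,.033)):
        m=(B[...,1]>lo)&(B[...,1]<hi)&(B[...,0]>-.0)&(B[...,0]<.045)&(Z>.05)&(Z<.1)
        x,z=B[m].T[0],Z[m]
        for _ in range(3):
            k=np.polyfit(x,z,1); r=abs(z-np.polyval(k,x)); x,z=x[r<.003],z[r<.003]
        print(n,lo,"n",len(x),"slope",np.arctan(k[0]).round(4),"z@0.02",np.polyval(k,.02).round(4),"z@-.04",np.polyval(k,-.04).round(4))
if len(sys.argv)>1: cv2.imwrite(sys.argv[1],np.hstack(ims)[...,::-1])
E
python3 pad.py pics/s6.png
```

```text
scene -0.033 n 136 slope -0.3916 z@0.02 0.0817 z@-.04 0.1065
scene 0.018 n 155 slope -0.4101 z@0.02 0.0821 z@-.04 0.1082
scene -0.033 n 655 slope -0.4126 z@0.02 0.0822 z@-.04 0.1085
side -0.033 n 76 slope -0.4232 z@0.02 0.0823 z@-.04 0.1093
side 0.018 n 66 slope -0.3892 z@0.02 0.0828 z@-.04 0.1074
side -0.033 n 308 slope -0.4059 z@0.02 0.0827 z@-.04 0.1085
```

View pics/s6.png

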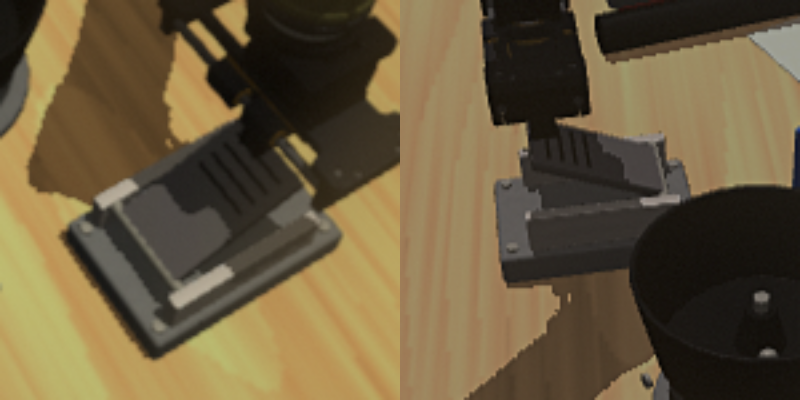

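```bash
python3 - <<'E'
from h import *
f0=np.load("side0.npz")["f"]
for n in("scene","side"):
    c,R,t=cam(n); W=cloud(c,R,t)
    a=np.radians(4); B=(W[...,:2]-[.484,.281])@np.array([[np.cos(a),-np.sin(a)],[np.sin(a),np.cos(a)]]); Z=W[...,2]
    for z0 in(.095,.1,.105,.11,.115,.12,.13,.14):
        m=(abs(B[...,1])<.05)&(B[...,0]>-.11)&(B[...,0]<.03)&(Z>z0)&(Z<z0+.005)
        if m.sum()>3:print(n,z0,m.sum(),"x",np.percentile(B[m][:,0],[2,50,98]).round(4),"y",np.percentile(B[m][:,1],[2,50,98]).round(4))
    if n=="side": d=abs(c["frame"].astype(int)-f0).sum(2); print("speck diff",d[244:260,284:300].max(), W[252,292])
o=env.get_obs();print(o["tool_pos"],o["force"])
E
```

```text
scene 0.095 222 x [-0.0299 -0.0155 -0.0039] y [-0.0315  0.002   0.0364]
scene 0.1 239 x [-0.0417 -0.0274 -0.0147] y [-0.0313  0.0068  0.036 ]
scene 0.105 154 x [-0.0503 -0.0384 -0.0246] y [-0.032   0.0124  0.0354]
scene 0.11 42 x [-0.0496 -0.0458 -0.0398] y [-0.0031  0.0197  0.035 ]
scene 0.12 19 x [-0.0453 -0.0287 -0.0263] y [-0.0122  0.0014  0.0056]
scene 0.13 14 x [-0.0302 -0.028  -0.0257] y [-0.0123 -0.0016  0.0052]
side 0.095 110 x [-0.0327 -0.0157 -0.0063] y [-0.0339 -0.0081  0.0342]
side 0.1 89 x [-0.0522 -0.0271 -0.016 ] y [-0.0349 -0.0169  0.0305]
side 0.105 74 x [-0.052  -0.0401 -0.0304] y [-0.0352 -0.0154  0.0148]
side 0.11 33 x [-0.0505 -0.0473 -0.0406] y [-0.0345 -0.012   0.0263]
side 0.12 17 x [-0.0484 -0.0396 -0.028 ] y [-0.0155 -0.0128 -0.0101]
side 0.13 21 x [-0.0477 -0.0378 -0.0269] y [-0.0166 -0.0127 -0.0092]
speck diff 255 [0.5144058  0.0485282  0.04046823]
[0.4467819  0.2756905  0.09824483] [-0.39034082 -0.22608715 -0.7286391 ]
```

The fingertip is over the right spot but apparently still hovering, so the TCP z reading can't be trusted for height. I'll use force and camera slope instead. First, one numeric check of the speck by the polisher foot, to see whether it was there at the start.

```bash
python3 - <<'E'
import cv2,numpy as np
a=cv2.imread("pics/side0.png");b=cv2.imread("pics/s5.png")
for im in(a,b): print(cv2.cvtColor(im,cv2.COLOR_BGR2GRAY)[246:258,284:300:2])
W=np.load("side0.npz")["W"];W2=np.load("side2.npz")["W"]; print((W[248:258:3,288:298:3,2]*1000).round(),(W2[248:258:3,288:298:3,2]*1000).round())
E
for i in 1 2; do python3 -m creep '{"translation": [[0,0,0.06],[0,0,0.06],[0,0,0]],"turn":[[0,0,0],[0,0,0],[0,0,0]],"grip":[0,0,0]}'|sed -n 2,4p; done
```

```text
[[150 155 158 158 158 153 150  21]
 [148 151 154 156 153 147 153  16]
 [148 147 147 154 150 145 149   9]
 [148 148 147 154 142 147 147  40]
 [149 149 149 102 129 148 150  92]
 [148 149 148  87 126 155 130 100]
 [148 148 149  88  84 126  93  96]
 [149 148 148 153  45  62  79  95]
 [149 148 148 161  28  28  88  95]
 [149 148 149 155  81 149  93  95]
 [148 149 148 152 146 163  93  93]
 [149 150 148 150 153 125  91  93]]
[[131 135 137 137 137 133 130  17]
 [127 131 133 135 133 127 133  13]
 [127 128 128 133 130 125 128   5]
 [128 128 127 133 122 127 127  34]
 [126 130 128  87 111 129 130  80]
 [129 129 128  75 109 134 113  85]
 [129 129 129  76  72 108  81  84]
 [129 129 129 132  36  53  69  81]
 [129 128 129 138  21  23  75  81]
 [129 129 128 134  69 130  80  81]
 [129 128 128 131 127 141  79  81]
 [128 130 127 130 132 108  78  81]]
[[ 2.  1.  2.  1.]
 [ 1. 42. -0. 16.]
 [-0.  2. 37. 18.]
 [ 2.  0.  1. 14.]] [[ 2. -1. -2.  2.]
 [-1. 41. -1. 13.]
 [ 2.  1. 35. 16.]
 [ 2. -1. -0. 16.]]
tool_pos: [0.4468, 0.2756, 0.0886]
tool_rot: [179.9, -0.2, 4.2]
force: [-0.9, -1.0, 4.8]
tool_pos: [0.4467, 0.2759, 0.0792]
tool_rot: [180.0, -0.2, 4.2]
force: [-1.4, 0.1, 5.8]
```

The speck was there from the start. Contact began at a reading of about 90 mm. Checking the paddle angle by camera.

```bash
python3 pad.py; python3 plan.py|cut -c1-60; for i in 1; do python3 -m creep '{"translation": [[0,0,0.06],[0,0,0.06],[0,0,0]],"turn":[[0,0,0],[0,0,0],[0,0,0]],"grip":[0,0,0]}'|sed -n 2,4p; done; python3 pad.py
```

```text
scene -0.033 n 147 slope -0.3019 z@0.02 0.078 z@-.04 0.0967
scene 0.018 n 159 slope -0.2888 z@0.02 0.078 z@-.04 0.0958
scene -0.033 n 650 slope -0.3019 z@0.02 0.078 z@-.04 0.0967
side -0.033 n 67 slope -0.3206 z@0.02 0.0783 z@-.04 0.0982
side 0.018 n 63 slope -0.3084 z@0.02 0.0785 z@-.04 0.0977
side -0.033 n 305 slope -0.3166 z@0.02 0.0786 z@-.04 0.0982
now grasp pt [0.4466 0.2759 0.0981] z [ 0.004 -0.    -1.   ]
tool_pos: [0.4463, 0.276, 0.0696]
tool_rot: [180.0, -0.2, 4.2]
force: [-2.2, 0.1, 7.3]
scene -0.033 n 137 slope -0.2394 z@0.02 0.0747 z@-.04 0.0894
scene 0.018 n 154 slope -0.2147 z@0.02 0.0744 z@-.04 0.0874
scene -0.033 n 643 slope -0.2262 z@0.02 0.0745 z@-.04 0.0883
side -0.033 n 65 slope -0.2536 z@0.02 0.0747 z@-.04 0.0903
side 0.018 n 61 slope -0.2223 z@0.02 0.0751 z@-.04 0.0886
side -0.033 n 300 slope -0.2378 z@0.02 0.0751 z@-.04 0.0897
```

```bash
python3 -m creep '{"translation": [[0,0,0.06],[0,0,0.06],[0,0,0.06],[0,0,0.05],[0,0,0]],"turn":[[0,0,0],[0,0,0],[0,0,0],[0,0,0],[0,0,0]],"grip":[0,0,0,0,0]}'|sed -n 2,4p; python3 pad.py
```

```text
tool_pos: [0.4446, 0.2759, 0.0508]
tool_rot: [179.9, -0.0, 4.3]
force: [-6.2, -0.4, 8.9]
scene -0.033 n 132 slope -0.0424 z@0.02 0.0675 z@-.04 0.0701
scene 0.018 n 141 slope -0.0622 z@0.02 0.0674 z@-.04 0.0711
scene -0.033 n 604 slope -0.0529 z@0.02 0.0675 z@-.04 0.0706
side -0.033 n 79 slope -0.075 z@0.02 0.0676 z@-.04 0.0721
side 0.018 n 59 slope -0.0355 z@0.02 0.0678 z@-.04 0.0699
side -0.033 n 309 slope -0.0571 z@0.02 0.0679 z@-.04 0.0714
```

```bash
python3 -m creep '{"translation": [[0,0,0.03],[0,0,0.03],[0,0,0]],"turn":[[0,0,0],[0,0,0],[0,0,0]],"grip":[0,0,0]}'|sed -n 2,4p; python3 pad.py|grep -e "-0.033 n [3-9]"; python3 pad.py|grep -e "-0.033 n [3-9]"
```

```text
tool_pos: [0.4445, 0.2759, 0.0462]
tool_rot: [179.9, -0.0, 4.3]
force: [-7.4, -0.1, 8.9]
scene -0.033 n 615 slope -0.03 z@0.02 0.0659 z@-.04 0.0676
side -0.033 n 78 slope -0.0181 z@0.02 0.0658 z@-.04 0.0669
side -0.033 n 310 slope -0.0025 z@0.02 0.066 z@-.04 0.0662
scene -0.033 n 608 slope -0.0072 z@0.02 0.0658 z@-.04 0.0662
side -0.033 n 78 slope -0.0089 z@0.02 0.066 z@-.04 0.0665
side -0.033 n 308 slope -0.0131 z@0.02 0.0661 z@-.04 0.0669
```

```bash
python3 -m creep '{"translation": [[0,0,0.02],[0,0,0],[0,0,0]],"turn":[[0,0,0],[0,0,0],[0,0,0]],"grip":[0,0,0]}'|sed -n 2,4p; for i in 1 2 3; do python3 pad.py|grep -e "n [36]..";done
```

```text
tool_pos: [0.4445, 0.2759, 0.0448]
tool_rot: [179.9, -0.0, 4.3]
force: [-6.5, -1.0, 10.1]
side 0.018 n 60 slope -0.0387 z@0.02 0.0657 z@-.04 0.068
side 0.018 n 64 slope -0.0115 z@0.02 0.0656 z@-.04 0.0663
side -0.033 n 309 slope -0.0084 z@0.02 0.0656 z@-.04 0.0661
scene -0.033 n 612 slope -0.0042 z@0.02 0.0652 z@-.04 0.0655
side 0.018 n 63 slope -0.0078 z@0.02 0.0657 z@-.04 0.0662
side -0.033 n 305 slope -0.0106 z@0.02 0.0658 z@-.04 0.0664
```

Level to within about 0.007 rad. One small nudge, a last look, then hand in.

```bash
python3 -m creep '{"translation": [[0,0,0.008],[0,0,0],[0,0,0],[0,0,0]],"turn":[[0,0,0],[0,0,0],[0,0,0],[0,0,0]],"grip":[0,0,0,0]}'|sed -n 1,4p; for i in 1 2; do python3 pad.py|grep -e "n [36]..";done; python3 - <<'E'
from h import *
c,R,t=cam("side"); cv2.imwrite("pics/end.png",c["frame"][...,::-1])
E
```

```text
time_s: 28.55
tool_pos: [0.4445, 0.2759, 0.0442]
tool_rot: [179.9, -0.0, 4.3]
force: [-7.5, -1.1, 10.0]
scene -0.033 n 602 slope 0.0097 z@0.02 0.0649 z@-.04 0.0643
side 0.018 n 63 slope 0.0163 z@0.02 0.0656 z@-.04 0.0646
side -0.033 n 313 slope 0.0166 z@0.02 0.0653 z@-.04 0.0643
scene -0.033 n 611 slope 0.0071 z@0.02 0.0651 z@-.04 0.0647
side 0.018 n 60 slope 0.0019 z@0.02 0.0656 z@-.04 0.0655
side -0.033 n 303 slope -0.0004 z@0.02 0.0655 z@-.04 0.0655
```

View pics/end.png

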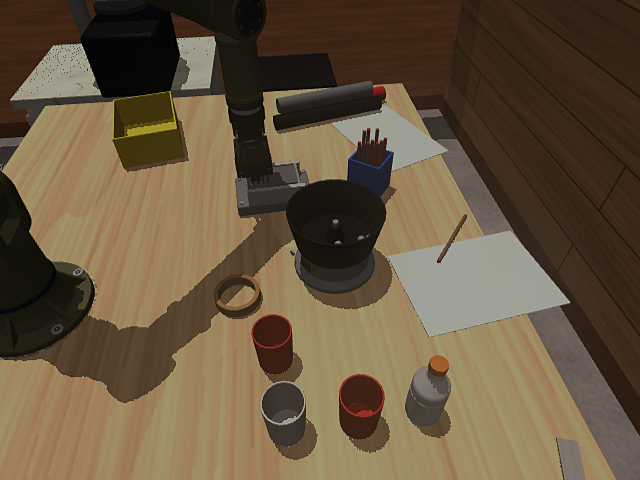

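The paddle is level with the rails at (272,185). The cup stands at (284,412), and the balls are in the bowl at (340,240). Handing in.

```bash
python3 -c "from cell import env; print(env.sign_off())"
```

```text
the job is handed in; nothing more can be done
None
```

Job handed in at about 29 s with all seven balls in the polisher bowl, the empty cup upright on the bench and released, and the paddle held level with the rails to within about 0.01 rad, never near its bottom stop; the sign-off gave no verdict.

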